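Put the jade bars away in the sliding display case and count the tray

ROBOT

A 6-joint arm with a two-finger parallel gripper is mounted at the origin on the work surface. World frame = base frame: x ahead of the robot, y to its left, z up, the work surface at z = 0. Lengths are in m, angles in rad, forces in N, time in s.
With the tool pointing down it reaches from about 0.3 to 0.775 m from the base axis. Payload 14.6 kg.
Tool frame: the origin (TCP) lies at the very end of the fingers, on their centre line; the grasp point (between the pads) lies 19 mm behind it; x points along the fingers, y is the direction in which the jaws open and shut, and the axes are right-handed (so a half turn about x gives the same grasp; the last joint's range is limited). The gripper opens to 94 mm and grips with 3 to 60 N. Pads are 16 mm wide; open, the fingers measure 119 mm over their backs; the gripper's body (75 mm by 177 mm) begins 78 mm behind the grasp point.
Start: joints at [1.046, 0.3, 1.521, -0, 1.321, -0.067], TCP at [0.243, 0.493, 0.205] pointing down, gripper open.
Joint ranges: [-3.03, 3.03], [-0.79, 2.21], [0.23, 2.52], [-1.04, 4.18], [0, 3.07], [-2.55, 2.55]. Speed limits (rad/s): [2.22, 2.22, 2.57, 3.14, 3.14, 3.14].

INTERFACE

Orientations are given as [roll, pitch, yaw] about the fixed x, y, z axes, in that order (R = Rz(yaw) Ry(pitch) Rx(roll)).
In Python, from station import ctrl, viewer, hand_in gives the robot as it stands. The module is installed in compiled form; this text tells all that it offers.
- The arm moves only by the tool play_rows, never from a script. Its argument "deltas" is a list that holds one entry, the list of rows, each a list of 7 numbers: the shift along the tool's x, y, z in mm, then the turn, a rotation vector about the tool's x, y, z in rad, then the finger opening in mm, from 0 to 94. In form: [[[dx, dy, dz, ax, ay, az, gripper], ...]]. A call has 1 to 10 rows; each row shifts and turns the commanded pose from where the row before left it, along the tool's axes as they then stand; what a row does not reach is not made up. A row lasts 1/10 s, in which the tool goes at most 50 mm and 8.59 degrees, less where a joint would pass 70% of its speed; a pose out of reach is approached as far as the arm can. A call with a gripper value outside its range is refused whole. The fingers move at their own pace and stop on an object; "grip_force" is the grip in N (left out, the last holds). Time passes only in rows, so rows that do not move let the fingers close. It gives the time, the measured TCP pose, the force and the opening at its end, in the units of the state.
- ctrl.get_obs(): the state, without advancing time (a new reading comes with each control period).
- viewer.camera(name): name is "side" or "top"; returns a dict with "img" (480x640x3 uint8, red, green, blue), "fx", "fy", "cx", "cy" (pixels), "distortion" ([k1, k2, p1, p2, k3] as OpenCV has them; the pictures are not rectified), "rvec" (rotation vector, rad) and "tvec" (3), from world to camera coordinates, as OpenCV has them. Camera axes: x right, y down, z forward; pixel columns grow to the right and rows downward; lengths in m; the calibration is good to about 2 mm. A picture is of the moment at which its call begins. There is no depth.
- hand_in(): hands the job in, once; it reports no verdict.
The state is a dict: "time_s": time; "qpos": joint angles; "joint_vel": joint speeds; "tau": joint torques, N m; "ee_pos": TCP position; "eef_rot": TCP orientation; "force": force on the tool from outside, world axes, zero at the start; "moment": the same for the moment, N m; "grip_width": finger opening in m.
Only numpy, scipy, OpenCV 4.12 (cv2) and the standard library are available. Lean on these libraries where they do the work, as an engineer would, in place of code of your own. Each camera call takes 0.05 s, during which the arm holds its last target.

TASK

On the jade counter, draw the slide level out of the display case's tight channel until it is wholly clear of the clear roof, and lay every jade bar that is on the counter flat in its lane of the slide: green bars in the green lane, amber bars in the amber lane. Then push the slide fully home with the bars on it, and after that swing the tally counter's red-pinned lever to its stop and let it spring back. Keep the slide level throughout, and leave the cuff on its white pad, the brush and the loupe where they are.

Things in the scene. Friction and masses are not known exactly. Their poses are not given: they have to be found in the camera images.
- case: fixed wooden display case, 421 x 183 mm. Origin on the counter (z = 0) in the middle of the channel's mouth; x axis points into the channel, z up. Base board 12 mm thick under everything, x -215 to +206 mm. Covered channel x 0 to 196 mm with a back wall; open apron x 0 to -215 mm. It stands so that the slide draws out roughly to the robot's right (-y), give or take 0.12 rad
- case_mouth (a point): middle of the channel's mouth on top of the base board, 12 mm above the counter; axes as the case's. The channel's side walls are 159 mm apart, with lips 9 mm wide over the slide's edges (2 mm play above its plate); clear roof, underside 56 and top 60 mm above the counter
- apron_end (a point): point on the base board, at x = -207 mm of the case, where two small end stops (y +-50 to +-74 mm) stop the front edge of the slide's plate. The apron has side guides 159 mm apart, 12 mm high above the board, and no roof
- slide: loose black slide tray, 0.45 kg, on the base board. Origin at the centre of its plate's underside; axes parallel to the case's. Plate 186 (x) x 156 (y) x 8 mm, 1.5 mm play at each side. Fully home, against the back wall, its origin is at x = +103 mm of the case (it starts 1 to 3 mm short); at the end stops x = -114 mm; clear of the roof when x is below -95 mm
- green_lane (a point): centre of the floor of the green-lined lane, at y = +33 mm, z = +8 mm of the slide; axes as the slide's. The lane is 62 mm wide and 178 mm long (along x); rims and the divider between the lanes are 5 mm high. It takes two bars lengthways, end to end
- amber_lane (a point): centre of the floor of the amber-lined lane, at y = -33 mm, z = +8 mm of the slide; otherwise as the green lane
- slide_handle (a point): point in the slide's brass handle, an upright tab 30 (x) x 14 (y) x 36 mm high that stands on a tongue at the front of the slide. The point is at x = -130, y = 0, z = +28 mm of the slide; the tab's top is 16 mm above it and the tongue's top 20 mm below it. Axes as the slide's
- counter: fixed grey tally counter box, 100 (x) x 90 (y) x 45 mm high, origin at the centre of its underside. Lever hinge on its top
- lever_hinge (a point): point on the upright axis of the tally lever, 78 mm above the counter top, at the height of lever_pin; axes as the tally counter box's
- lever_pin (a point): point on the axis of the lever's upright red pin, 14 mm in diameter, standing 46 mm up from the lever arm, 65 mm out from the hinge axis. The point is 20 mm below the pin's top and 21 mm above the arm's top
- tally_lever (a joint): angle of the tally lever, rad: 0 at rest (arm along the counter box's +y), grows counter-clockwise seen from above, as the pin swings towards the box's -x; stop at 1.1. A spring returns it; about 1 N at the pin at rest, about 4 N at the stop
- green1_mid (a point): polished green jade bar, rounded block 72 long x 30 wide x 28 mm high, about 0.17 kg. The point is its centre, 14 mm up; x axis along its length, z up. Three or four bars are present in a run; an absent one reads None throughout
- green2_mid (a point): polished green jade bar, rounded block 72 long x 30 wide x 28 mm high, about 0.17 kg. The point is its centre, 14 mm up; x axis along its length, z up. Three or four bars are present in a run; an absent one reads None throughout
- amber1_mid (a point): polished honey-amber jade bar, rounded block 72 long x 30 wide x 28 mm high, about 0.17 kg. The point is its centre, 14 mm up; x axis along its length, z up. Three or four bars are present in a run; an absent one reads None throughout
- amber2_mid (a point): polished honey-amber jade bar, rounded block 72 long x 30 wide x 28 mm high, about 0.17 kg. The point is its centre, 14 mm up; x axis along its length, z up. Three or four bars are present in a run; an absent one reads None throughout
- cuff: bystander: pale jade cuff ring, 64 mm across, 34 mm high, on a fixed white pad 130 mm square, 24 mm high. Origin at the centre of its underside
- brush: bystander: dusting brush, 170 mm long, lying on the counter; origin at its underside
- loupe: bystander: round black loupe, 52 mm across, 24 mm high; origin at the centre of its underside
There are look-alikes about, which are no part of the job. Leave any black or pink look-alike of the part that bears green2_mid alone. What is shaped like the part that bears amber1_mid but brown or grey is not meant.

How it is judged:
By the outcome, as a careful person would: the job done as asked, in the order asked, and still so for the second after the job is handed in, with the robot touching nothing.
Of green1, green2, amber1, amber2 only 3 to 4 are there at a start; the rules pass over those that are not, and their reading is None.
At some moment in a run one of green1, green2, amber1, amber2 may be knocked a few centimetres aside while the robot is not near it.
Once in a run the grip may slacken for a moment while it holds something.
It also fails if it takes over 200 s, if anything falls off the work surface, if the arm or the gripper's body presses on something with over 40 N, if the wrist force passes 120 N, or if a joint passes its speed limit or range.

## Working session

There is one attempt and no reset: what is moved stays moved. The work goes in short steps, Python scripts to look and compute and a tool call to move; the robot and the scene stay as the last step left them, time stands still between calls to the robot, and variables do not carry over. Pictures are saved under pics/ and viewed, and the job is handed in when it is done.

Besides the shell and the picture viewer there is one more tool, called as name(argument=value, ...) on one line, values as JSON. play_rows: Moves the arm, as the interface text tells. Its arguments: {"type":"object","properties":{"deltas":{"type":"array","items":{"type":"array","items":{"type":"array","items":{"type":"number"}}}},"grip_force":{"type":"number"}},"required":["deltas"]}

```bash
mkdir -p pics; python3 - <<'E'
from station import ctrl, viewer
import cv2, pickle
o=ctrl.get_obs(); print(o)
for n in("side","top"):
    c=viewer.camera(n); pickle.dump(c,open(f"{n}0.pkl","wb")); cv2.imwrite(f"pics/{n}0.png",c["img"][:,:,::-1]); print({k:v for k,v in c.items() if k!="img"})
E
```

```text
{'time_s': 0.0, 'qpos': array([ 1.04640223e+00,  3.00462317e-01,  1.52154017e+00,  1.57401086e-05,
        1.32068269e+00, -6.65762578e-02]), 'joint_vel': array([-1.40958254e-06, -1.51486400e-03, -6.00409535e-04,  1.15668723e-03,
       -5.09763615e-05, -1.58572520e-03]), 'tau': array([-1.37037121e-03, -5.31809485e+01, -3.52743173e+01,  7.07437587e-02,
        2.44183384e-02, -1.60542487e-05]), 'ee_pos': array([0.24296178, 0.49315785, 0.20490845]), 'eef_rot': array([-1.65132653,  1.56970369, -2.10914828]), 'force': array([ 0.75056677, -0.00672908,  0.04443067]), 'moment': array([ 0.03680536, -0.00130267, -0.05117781]), 'grip_width': 0.09435838790182821}
{'fx': 547.7201711439877, 'fy': 547.7201711439877, 'cx': 316.8999193743921, 'cy': 237.38330247413555, 'distortion': array([-0.07582339,  0.        ,  0.        ,  0.        ,  0.        ]), 'rvec': array([ 2.41990581, -0.23128881,  0.10363863]), 'tvec': array([-0.53038617,  0.11834845,  1.31359401])}
{'fx': 531.8834924281767, 'fy': 531.8834924281767, 'cx': 327.1926116093557, 'cy': 237.94733960099168, 'distortion': array([-0.01009302,  0.        ,  0.        ,  0.        ,  0.        ]), 'rvec': array([ 1.98350525, -2.24458011,  0.22325695]), 'tvec': array([0.04022385, 0.51825635, 1.08736961])}
```

View pics/side0.png

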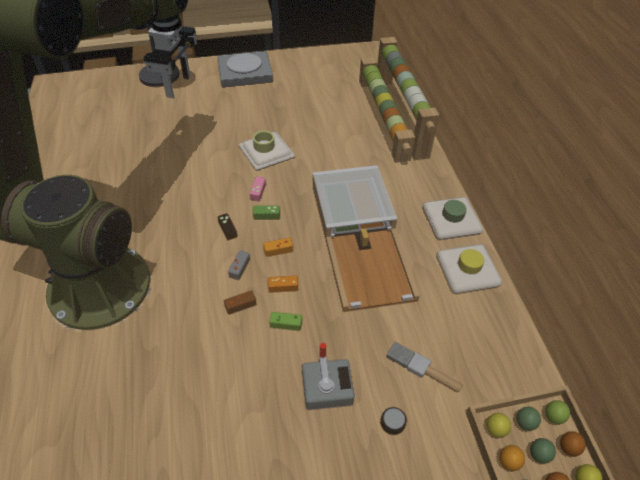

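View pics/top0.png

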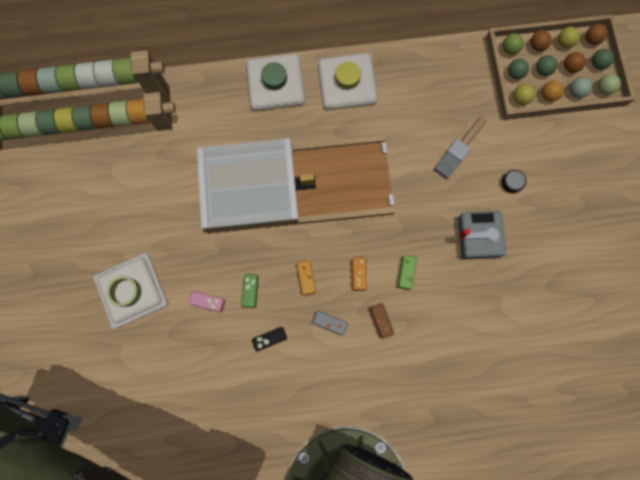

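```bash
cat > h.py <<'E'
import numpy as np, cv2, pickle
from scipy.spatial.transform import Rotation as Rn
def pose(c):
    R=cv2.Rodrigues(np.array(c["rvec"]))[0]; t=np.array(c["tvec"]); K=np.array([[c["fx"],0,c["cx"]],[0,c["fy"],c["cy"]],[0,0,1]])
    return R,t,K
def onplane(c,px,z):
    R,t,K=pose(c); p=cv2.undistortPoints(np.array(px,float).reshape(-1,1,2),K,np.array(c["distortion"])).reshape(-1,2)
    d=np.c_[p,np.ones(len(p))]@R; o=-R.T@t
    return o+d*((z-o[2])/d[:,2])[:,None]
def proj(c,P):
    R,t,K=pose(c); return cv2.projectPoints(np.array(P,float).reshape(-1,3),c["rvec"],c["tvec"],K,np.array(c["distortion"]))[0].reshape(-1,2)
def tri(c1,p1,c2,p2):
    A=[];b=[]
    for c,p in((c1,p1),(c2,p2)):
        R,t,K=pose(c); q=cv2.undistortPoints(np.array(p,float).reshape(1,1,2),K,np.array(c["distortion"])).ravel()
        for i in(0,1):
            A.append(q[i]*R[2]-R[i]); b.append(t[i]-q[i]*t[2])
    s=np.linalg.lstsq(np.array(A),np.array(b),rcond=None); return s[0],s[1]
def snap(tag):
    from station import viewer
    o={}
    for n in("side","top"):
        c=viewer.camera(n); pickle.dump(c,open(f"{n}{tag}.pkl","wb")); cv2.imwrite(f"pics/{n}{tag}.png",c["img"][:,:,::-1]); o[n]=c
    return o
def load(tag): return {n:pickle.load(open(f"{n}{tag}.pkl","rb")) for n in("side","top")}
HUE={"green":((38,110,60),(75,255,255)),"amber":((10,150,120),(22,255,255))}
def blobs(c,col,amin=60,amax=900):
    hsv=cv2.cvtColor(c["img"],cv2.COLOR_RGB2HSV); m=cv2.inRange(hsv,*HUE[col])
    m=cv2.morphologyEx(m,cv2.MORPH_CLOSE,np.ones((5,5)))
    out=[]
    for k in cv2.findContours(m,cv2.RETR_EXTERNAL,cv2.CHAIN_APPROX_NONE)[0]:
        a=cv2.contourArea(k)
        if amin<a<amax: out.append((a,cv2.minAreaRect(k),k))
    return out
def bar(c,k,z=0.02):
    P=onplane(c,k.reshape(-1,2),z)[:,:2]
    r=cv2.minAreaRect((P*1000).astype(np.float32)); b=cv2.boxPoints(r); e=[b[1]-b[0],b[2]-b[1]]
    e=max(e,key=np.linalg.norm); yaw=np.arctan2(e[1],e[0])%np.pi
    return np.array(r[0]),r[1],yaw
def goal(x,y,z,yaw):
    """mm, jaw axis yaw in world; tool straight down; prints move"""
    from station import ctrl
    o=ctrl.get_obs(); R=Rn.from_euler("xyz",o["eef_rot"]).as_matrix(); p=o["ee_pos"]*1000
    best=None
    for s in(0,np.pi):
        Y=np.array([np.cos(yaw+s),np.sin(yaw+s),0]); X=np.array([0,0,-1.]); G=np.c_[X,Y,np.cross(X,Y)]
        rv=Rn.from_matrix(R.T@G).as_rotvec()
        if best is None or np.linalg.norm(rv)<np.linalg.norm(best[0]): best=(rv,G)
    rv,G=best; d=np.array([x,y,z])-p
    print("now",p.round(1),"t",round(o["time_s"],2),"F",o["force"].round(1),"grip",round(o["grip_width"]*1000,1),"q6",o["qpos"][5].round(2))
    print(" d in current axes",(R.T@d).round(1),"rotvec",rv.round(3)," d in goal axes (after turn)",(G.T@d).round(1))
E
python3 - <<'E'
from h import *
c=load("0")
for n in c:
  for col in HUE:
    for a,r,k in blobs(c[n],col):
        print(n,col,a,np.round(r[0]),*[np.round(v,2) for v in bar(c[n],k)])
img=cv2.imread("pics/top0.png")
cv2.imwrite("pics/tcrop0.png",cv2.resize(img[120:360,180:540],None,fx=2.2,fy=2.2,interpolation=cv2.INTER_CUBIC))
img=cv2.imread("pics/side0.png")
cv2.imwrite("pics/scrop0.png",cv2.resize(img[150:420,210:430],None,fx=2.2,fy=2.2,interpolation=cv2.INTER_CUBIC))
from station import ctrl
o=ctrl.get_obs();print(Rn.from_euler("xyz",o["eef_rot"]).as_matrix().round(3))
E
```

```text
side green 310.5 [558. 412.] [ 943.1  -515.15] [48.53 39.95] 0.79
side green 396.0 [285. 320.] [ 429.87 -190.87] [38.43 70.84] 2.83
side green 246.5 [266. 212.] [432.25 151.96] [43.96 65.49] 2.96
side green 67.5 [408.  82.] [985.74 669.79] [61.21 38.93] 0.27
side green 113.0 [373.  72.] [887.55 752.45] [81.88 44.74] 1.47
side amber 355.5 [514. 456.] [ 814.73 -581.96] [45.39 38.91] 1.15
side amber 139.0 [576. 442.] [ 951.   -581.51] [27.96 28.12] 1.73
side amber 264.0 [282. 281.] [440.76 -80.97] [30.13 70.13] 3.04
side amber 230.0 [278. 244.] [446.07  35.41] [71.04 31.61] 0.07
side amber 74.0 [398. 127.] [882.42 437.17] [52.78 34.69] 0.26
top green 378.5 [407. 272.] [ 429.6  -186.82] [28.35 71.23] 2.83
top green 373.5 [  9. 126.] [880.59 673.31] [56.5  48.74] 0.0
top green 339.5 [66. 78.] [986.43 540.73] [67.35 42.79] 0.18
top green 330.0 [123.  71.] [986.79 405.69] [66.11 39.77] 0.17
top green 227.0 [513.  43.] [ 944.45 -523.58] [39.39 47.45] 2.24
top amber 396.5 [306. 278.] [444.72  32.92] [71.88 29.18] 0.06
top amber 380.5 [358. 273.] [440.45 -82.69] [28.44 70.32] 3.01
top amber 128.5 [ 99. 111.] [890.84 466.56] [32.76 26.43] 1.53
top amber 271.0 [135. 109.] [886.58 382.05] [47.58 38.49] 0.02
top amber 177.5 [555.  88.] [ 815.53 -597.59] [40.04 34.27] 0.57
top amber 104.0 [26. 77.] [1000.82  636.11] [35.45 20.68] 1.44
[[-0.001  0.442  0.897]
 [-0.001  0.897 -0.442]
 [-1.    -0.001 -0.   ]]
```

View pics/tcrop0.png

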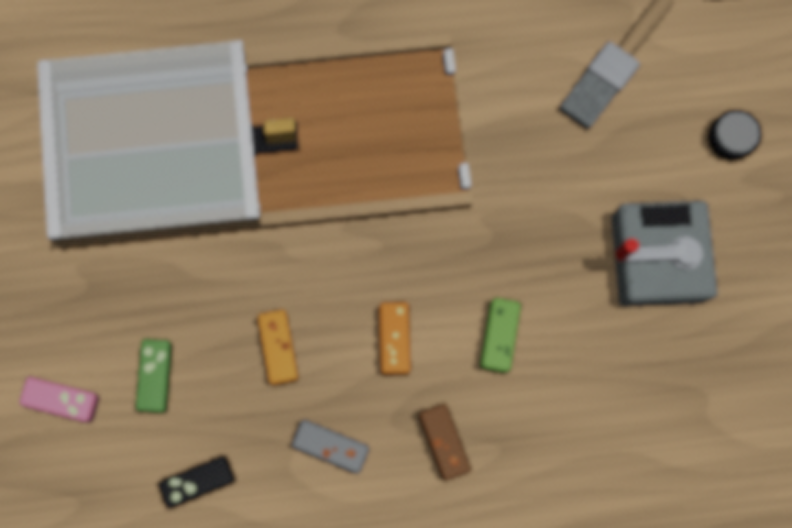

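View pics/scrop0.png

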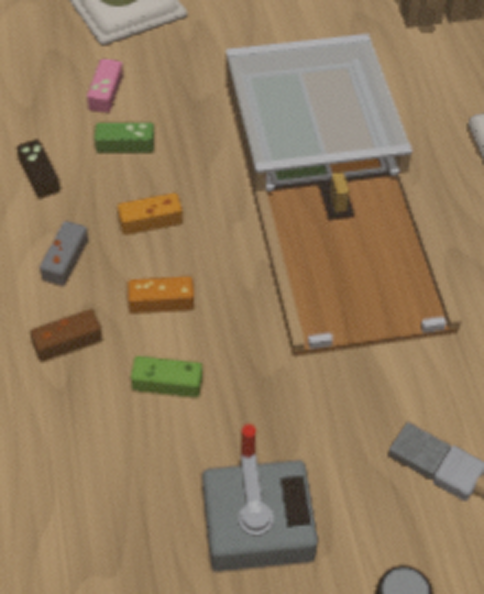

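```bash
python3 - <<'E'
from h import *
c=load("0")
g=lambda l:[(180+x/2.2,120+y/2.2) for x,y in l]
roof=onplane(c["top"],g([(38,62),(243,41),(259,218)]),.060)[:,:2]*1000
print("roof",roof.round(1))
ap=onplane(c["top"],g([(450,47),(471,207)]),.024)[:,:2]*1000
print("apron corners",ap.round(1))
st=onplane(c["top"],g([(449,60),(465,176)]),.016)[:,:2]*1000
print("stops top",st.round(1))
gs=lambda l:[(210+x/2.2,150+y/2.2) for x,y in l]
st2=onplane(c["side"],gs([(433,324),(320,340)]),.016)[:,:2]*1000
print("stops side",st2.round(1))
sr=onplane(c["side"],gs([(228,52),(369,39),(408,154)]),.060)[:,:2]*1000; print("roof side",sr.round(1))
for n,(x0,y0,x1,y1) in {"top":(294,165,325,195),"side":(350,220,380,255)}.items():
    cc=c[n]; im=cc["img"][y0:y1,x0:x1]; cv2.imwrite(f"pics/hnd_{n}.png",cv2.resize(im[:,:,::-1],None,fx=16,fy=16,interpolation=cv2.INTER_NEAREST))
# red pin
for n in c:
    hsv=cv2.cvtColor(c[n]["img"],cv2.COLOR_RGB2HSV); m=cv2.inRange(hsv,(0,190,90),(6,255,255))|cv2.inRange(hsv,(174,150,90),(180,255,255))
    for k in cv2.findContours(m,0,1)[0]:
        if cv2.contourArea(k)>8: print(n,"red",cv2.contourArea(k),cv2.boundingRect(k))
E
```

```text
roof [[754.4 236.6]
 [750.9  29.6]
 [566.6  34. ]]
apron corners [[ 732.5 -182. ]
 [ 560.4 -178.3]]
stops top [[ 721.5 -180.2]
 [ 595.4 -178.3]]
stops side [[ 720.9 -178.9]
 [ 597.  -176. ]]
roof side [[577.  233.3]
 [756.4 225.1]
 [748.2  26.2]]
```

```bash
python3 - <<'E'
import cv2,numpy as np
a=cv2.imread("pics/hnd_top.png");b=cv2.imread("pics/hnd_side.png")
h=max(a.shape[0],b.shape[0]);f=lambda i:cv2.copyMakeBorder(i,0,h-i.shape[0],0,0,0)
o=np.hstack([f(a),f(b)]);cv2.imwrite("pics/hnd.png",cv2.resize(o,None,fx=.78,fy=.78))
t=cv2.imread("pics/top0.png")[195:270,440:520];cv2.imwrite("pics/lev_top.png",cv2.resize(t,None,fx=7,fy=7,interpolation=2))
E
```

```text
(no output)
```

View pics/hnd.png

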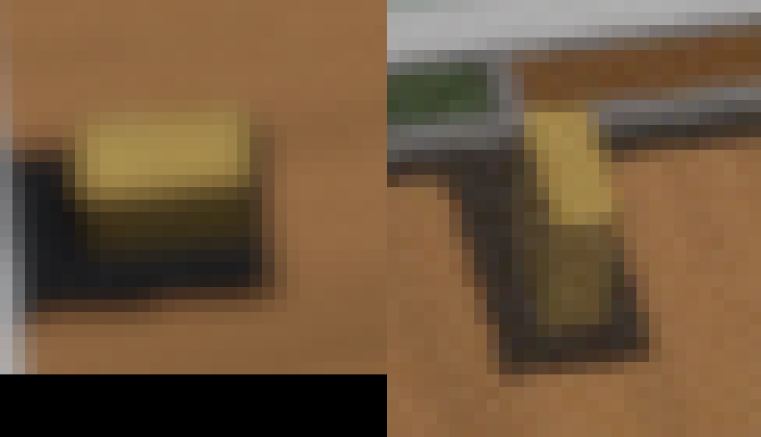

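View pics/lev_top.png

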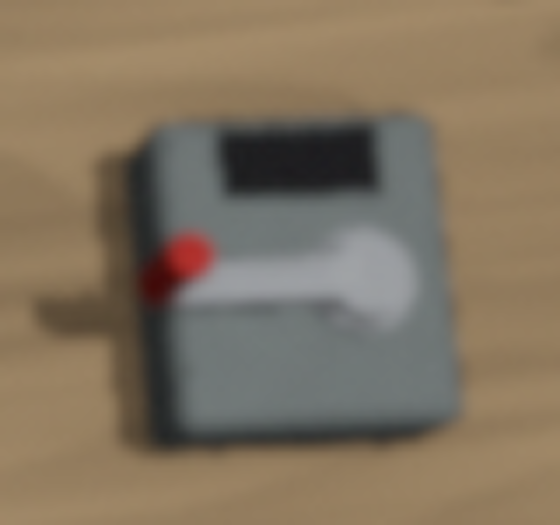

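```bash
python3 - <<'E'
from h import *
c=load("0")
t=c["top"];s=c["side"]
print("handle top", onplane(t,[(306.6,176.7)],.056)*1000, onplane(s,[(364.1,232.9)],.056)*1000, tri(t,(306.6,176.7),s,(364.1,232.9)))
# lane side of handle edges in top: left/right ends and top/bottom edges
e=[(294+78/12.48-.5,176.7),(294+248/12.48-.5,176.7),(306.6,165+107/12.48-.5),(306.6,165+197/12.48-.5)]
print(onplane(t,e,.056)*1000)
# lever: pin top centre, hinge cap centre
P=[(440+190/7-.5,195+257/7-.5),(440+370/7-.5,195+280/7-.5)]
print("pin top z.098",onplane(t,P[:1],.098)*1000,"hinge z.06",onplane(t,P[1:],.060)*1000)
B=[(440+x/7-.5,195+y/7-.5) for x,y in[(160,125),(430,118),(460,415),(172,435)]]
b=onplane(t,B,.045)*1000; print("box",b,b.mean(0))
print("side pin?",proj(s,[[.53,-.28,.098]]))
a=cv2.imread("pics/side0.png")[335:412,295:360];cv2.imwrite("pics/lev_side.png",cv2.resize(a,None,fx=7,fy=7,interpolation=2))
E
```

```text
handle top [[660.09912731   4.20071315  56.        ]] [[660.11075438   1.83811841  56.        ]] (array([0.66098816, 0.00421289, 0.05318644]), array([3.56922082e-09]))
[[661.96399304  19.09180253  56.        ]
 [658.25631513 -10.51799456  56.        ]
 [668.36360133   3.24655889  56.        ]
 [651.95184698   5.14137899  56.        ]]
pin top z.098 [[ 488.57512609 -309.86624669   98.        ]] hinge z.06 [[ 481.75007501 -373.95316588   60.        ]]
box [[ 540.97527165 -323.22243332   45.        ]
 [ 532.80546143 -407.06481314   45.        ]
 [ 439.29375334 -398.56441197   45.        ]
 [ 444.07481782 -309.91793969   45.        ]] [ 489.28732606 -359.69239953   45.        ]
side pin? [[338.64852528 328.55130313]]
```

View pics/lev_side.png

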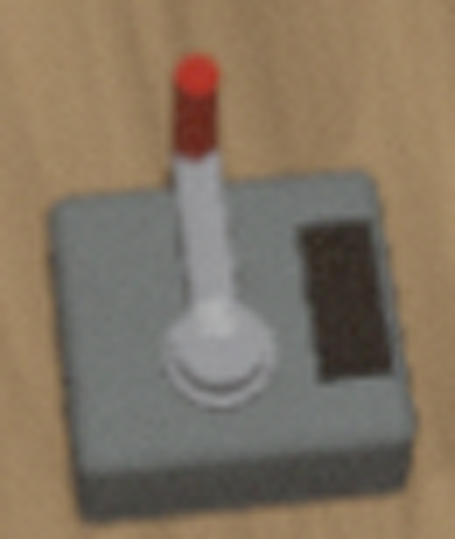

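```bash
python3 - <<'E'
from h import *
goal(660,3.5,110,-0.023)
c=load("0");print(tri(c["top"],(466.6,231.2),c["side"],(322.6,345.4)))
E
```

```text
now [243.  493.2 204.9] t 0.1 F [ 0.2 -0.3  0.1] grip 93.8 q6 -0.07
 d in current axes [  95.2 -254.8  590.5] rotvec [1.136e+00 1.000e-03 1.000e-03]  d in goal axes (after turn) [ 94.9 428.2 479.9]
(array([ 0.48953629, -0.31075727,  0.09461693]), array([1.69959728e-07]))
```

play_rows(deltas=[[[0,0,0,0.142,0,0,60],[0,0,0,0.142,0,0,60],[0,0,0,0.142,0,0,60],[0,0,0,0.142,0,0,60],[0,0,0,0.142,0,0,60],[0,0,0,0.142,0,0,60],[0,0,0,0.142,0,0,60],[0,15,17,0.142,0,0,60],[0,30,34,0,0,0,60],[0,35,39,0,0,0,60]]])

```text
time_s: 1.1
ee_pos: [0.3219, 0.4047, 0.205]
eef_rot: [-0.787, 1.57, -2.38]
force: [0.2, 1.2, -0.0]
grip_width: 0.0599
```

play_rows(deltas=[[[0,35,39,0,0,0,60],[0,40,45,0,0,0,60],[0,40,45,0,0,0,60],[0,40,45,0,0,0,60],[0,40,45,0,0,0,60],[0,40,45,0,0,0,60],[0,40,45,0,0,0,60],[10,35,39,0,0,0,60],[25,25,28,0,0,0,60],[30,13,14,0,0,0,60]]])

```text
time_s: 2.1
ee_pos: [0.619, 0.056, 0.1404]
eef_rot: [1.47, 1.569, -0.126]
force: [-0.4, -0.4, 0.5]
grip_width: 0.0603
```

```bash
python3 - <<'E'
from h import *
goal(660,3.5,25,-0.023)
E
```

```text
now [619.   56.  140.4] t 2.1 F [-0.4 -0.4  0.5] grip 60.3 q6 0.06
 d in current axes [115.5  42.2  51.4] rotvec [-0.002  0.    -0.001]  d in goal axes (after turn) [115.4  42.2  51.5]
```

play_rows(deltas=[[[0,15,18,0,0,0,60],[0,15,18,0,0,0,60],[0,12,15,0,0,0,60],[10,0,0,0,0,0,50],[15,0,0,0,0,0,50],[15,0,0,0,0,0,50],[0,0,0,0,0,0,50],[0,0,0,0,0,0,50]]])

```text
time_s: 2.9
ee_pos: [0.6578, 0.0073, 0.1007]
eef_rot: [-1.59, 1.57, 3.1]
force: [0.9, 0.5, 0.7]
grip_width: 0.0503
```

```bash
python3 - <<'E'
from h import *
goal(660,3.5,25,-0.023)
c=snap("1"); 
a=cv2.imread("pics/side1.png")[130:330,270:450];b=cv2.imread("pics/top1.png")[120:320,190:400]
cv2.imwrite("pics/v1.png",np.hstack([cv2.resize(a,None,fx=2,fy=2),cv2.resize(b,None,fx=2,fy=2)]))
E
```

```text
now [657.8   7.3 100.7] t 2.9 F [0.9 0.5 0.7] grip 50.3 q6 -0.02
 d in current axes [75.7  2.3  3.8] rotvec [ 0.001 -0.     0.001]  d in goal axes (after turn) [75.7  2.3  3.8]
```

View pics/v1.png

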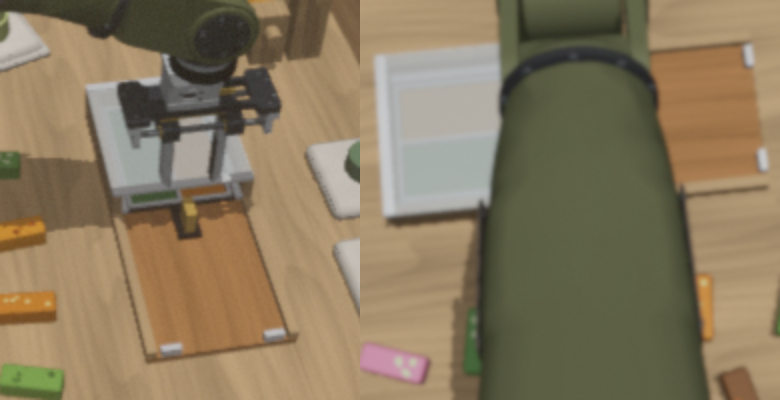

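play_rows(deltas=[[[10,2.3,3.8,0,0,0,50],[15,0,0,0,0,0,50],[15,0,0,0,0,0,50],[15,0,0,0,0,0,50],[12,0,0,0,0,0,50],[7,0,0,0,0,0,50],[0,0,0,0,0,0,40],[0,0,0,0,0,0,30]]], grip_force=30)

```text
time_s: 3.8
ee_pos: [0.6606, 0.0029, 0.0274]
eef_rot: [1.547, 1.57, -0.047]
force: [-0.2, 0.3, -0.4]
grip_width: 0.0373
```

play_rows(deltas=[[[0,0,0,0,0,0,20],[0,0,0,0,0,0,16],[0,0,0,0,0,0,12],[0,0,0,0,0,0,8],[0,0,0,0,0,0,5],[0,0,0,0,0,0,5]]], grip_force=30)

```text
time_s: 4.4
ee_pos: [0.6607, 0.0029, 0.0275]
eef_rot: [1.548, 1.57, -0.046]
force: [-0.1, -0.3, 5.1]
grip_width: 0.0137
```

```bash
python3 - <<'E'
from h import *
goal(660,3.5,25,-0.023)
c=snap("2"); 
a=cv2.imread("pics/side2.png")[180:280,320:420]
cv2.imwrite("pics/v2.png",cv2.resize(a,None,fx=5,fy=5))
E
```

```text
now [660.7   2.9  27.5] t 4.4 F [-0.1 -0.3  5.1] grip 13.7 q6 -0.03
 d in current axes [ 2.5 -0.7 -0.6] rotvec [-0.     0.    -0.001]  d in goal axes (after turn) [ 2.5 -0.7 -0.6]
```

View pics/v2.png

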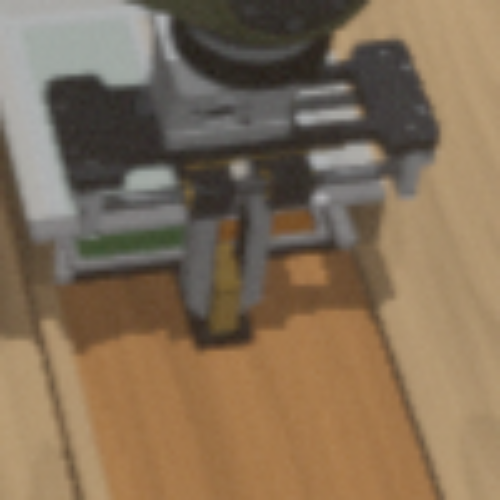

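play_rows(deltas=[[[0,0,2,0,0,0,5],[0,0,4,0,0,0,5],[0,0,6,0,0,0,5],[0,0,6,0,0,0,5],[0,0,6,0,0,0,5],[0,0,6,0,0,0,5]]])

```text
time_s: 5.1
ee_pos: [0.66, -0.026, 0.0276]
eef_rot: [2.636, 1.569, 1.043]
force: [0.7, 7.8, 5.7]
grip_width: 0.0141
```

```bash
python3 - <<'E'
from h import *
goal(656.0,-204.5,27.5,-0.023)
E
```

```text
now [660.  -26.   27.6] t 5.1 F [0.7 7.8 5.7] grip 14.1 q6 -0.07
 d in current axes [ -0.2   0.  178.6] rotvec [ 0.001 -0.002 -0.001]  d in goal axes (after turn) [1.000e-01 1.000e-01 1.786e+02]
```

play_rows(deltas=[[[0,0,10,0,0,0,5],[0,0,12,0,0,0,5],[0,0,12,0,0,0,5],[0,0,12,0,0,0,5],[0,0,12,0,0,0,5],[0,0,12,0,0,0,5],[0,0,12,0,0,0,5],[0,0,10,0,0,0,5]]])

```text
time_s: 5.9
ee_pos: [0.6579, -0.1183, 0.0275]
eef_rot: [2.755, 1.569, 1.161]
force: [0.6, 9.2, 6.9]
grip_width: 0.0136
```

play_rows(deltas=[[[0,0,10,0,0,0,5],[0,0,12,0,0,0,5],[0,0,12,0,0,0,5],[0,0,12,0,0,0,5],[0,0,12,0,0,0,5],[0,0,12,0,0,0,5],[0,0,7,0,0,0,5],[0,0,5,0,0,0,5],[0,0,2,0,0,0,5],[0,0,0,0,0,0,5]]])

```text
time_s: 6.9
ee_pos: [0.6559, -0.2024, 0.0275]
eef_rot: [2.606, 1.57, 1.013]
force: [-0.1, 4.0, 5.8]
grip_width: 0.0139
```

```bash
python3 - <<'E'
from h import *
goal(656.0,-203.5,27.5,-0.023)
c=snap("3"); 
E
```

```text
now [ 655.9 -202.4   27.5] t 6.9 F [-0.1  4.   5.8] grip 13.9 q6 -0.33
 d in current axes [0.  0.1 1.1] rotvec [ 0.    -0.001 -0.001]  d in goal axes (after turn) [0.  0.1 1.1]
```

View pics/side3.png

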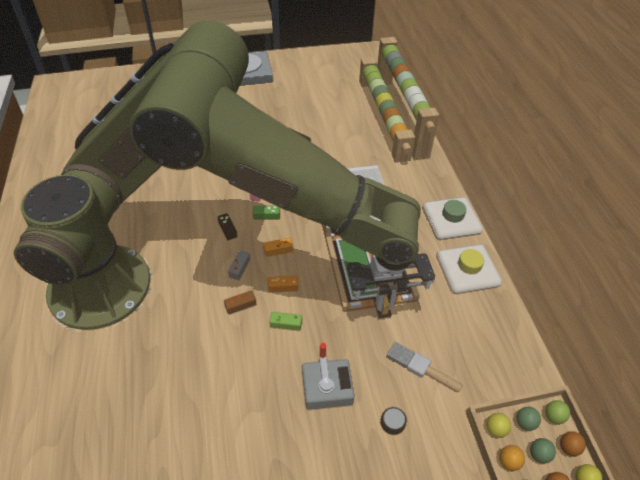

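View pics/top3.png

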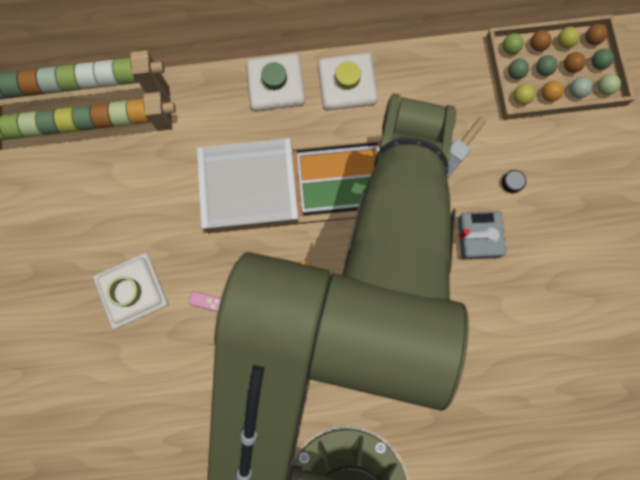

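play_rows(deltas=[[[0,0,0,0,0,0,30],[0,0,0,0,0,0,50],[0,0,0,0,0,0,50],[-20,0,0,0,0,0,50],[-30,0,0,0,0,0,50],[-35,0,0,0,0,0,50],[-35,-5,0,0,0,0,50],[0,-25,0,0,0,0,50],[0,-25,0,0,0,0,50],[0,-25,0,0,0,0,50]]])

```text
time_s: 8.0
ee_pos: [0.5745, -0.2011, 0.1469]
eef_rot: [-1.472, 1.571, -3.066]
force: [-0.2, -0.5, 0.3]
grip_width: 0.0499
```

```bash
python3 - <<'E'
from h import *
HUE["green"]=((38,80,40),(80,255,255))
goal(430,-188,120,2.83+1.5708)
for tag in("0","4"):
  c=snap("4") if tag=="4" else load("0")
  for n in c:
   for col in HUE:
    for a,r,k in blobs(c[n],col,60,2500):
        b=bar(c[n],k)
        if 300<b[0][0]<750 and abs(b[0][1])<250: print(tag,n,col,a,np.round(r[0]),*[np.round(v,2) for v in b])
E
```

```text
now [ 574.5 -201.1  146.9] t 8.0 F [-0.2 -0.5  0.3] grip 49.9 q6 -0.37
 d in current axes [  27.  -144.8   -9.8] rotvec [-1.282 -0.     0.   ]  d in goal axes (after turn) [  26.9  -31.8 -141.6]
0 side green 397.0 [285. 320.] [ 429.81 -190.84] [38.64 70.93] 2.82
0 side green 287.0 [266. 212.] [432.34 151.94] [43.96 69.58] 2.96
0 side amber 264.0 [282. 281.] [440.76 -80.97] [30.13 70.13] 3.04
0 side amber 230.0 [278. 244.] [446.07  35.41] [71.04 31.61] 0.07
0 top green 399.0 [249. 290.] [432.39 156.6 ] [29.66 70.01] 2.96
0 top green 400.0 [407. 272.] [ 429.64 -187.64] [29.79 71.79] 2.83
0 top amber 396.5 [306. 278.] [444.72  32.92] [71.88 29.18] 0.06
0 top amber 380.5 [358. 273.] [440.45 -82.69] [28.44 70.32] 3.01
4 side green 403.0 [285. 320.] [ 429.88 -190.84] [38.38 70.84] 2.83
4 side green 795.5 [359. 273.] [626.45 -87.2 ] [133.17  56.3 ] 1.54
4 side green 298.5 [266. 212.] [432.22 151.96] [43.96 69.82] 2.96
4 side amber 159.0 [239. 299.] [ 333.56 -113.5 ] [64.78 23.51] 0.28
4 side amber 243.0 [283. 281.] [440.93 -80.17] [28.53 69.16] 3.03
4 side amber 728.0 [386. 270.] [693.   -88.86] [133.29  57.61] 1.53
4 side amber 243.0 [278. 245.] [446.96  28.46] [70.33 46.47] 0.0
4 top green 401.0 [249. 290.] [432.37 156.65] [29.83 70.06] 2.95
4 top green 1638.5 [342. 192.] [626.46 -70.82] [170.69  53.7 ] 1.55
4 top amber 365.5 [306. 277.] [445.59  32.48] [68.43 29.02] 0.07
4 top amber 64.0 [356. 267.] [454.07 -78.98] [13.13 39.75] 3.01
4 top amber 1584.0 [339. 164.] [692.84 -71.9 ] [170.58  53.71] 1.54
```

View pics/side4.png

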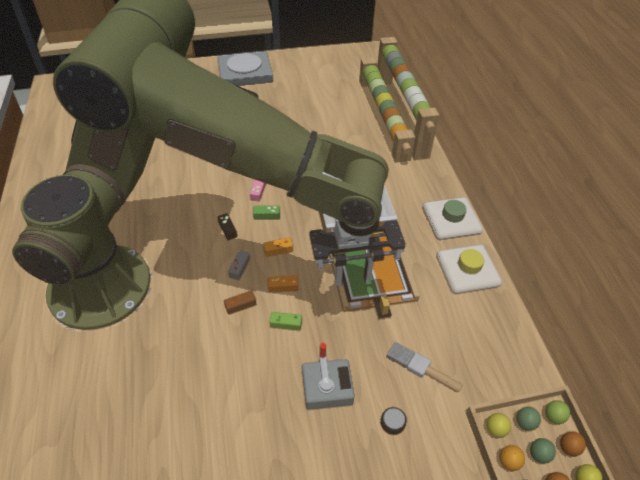

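View pics/top4.png

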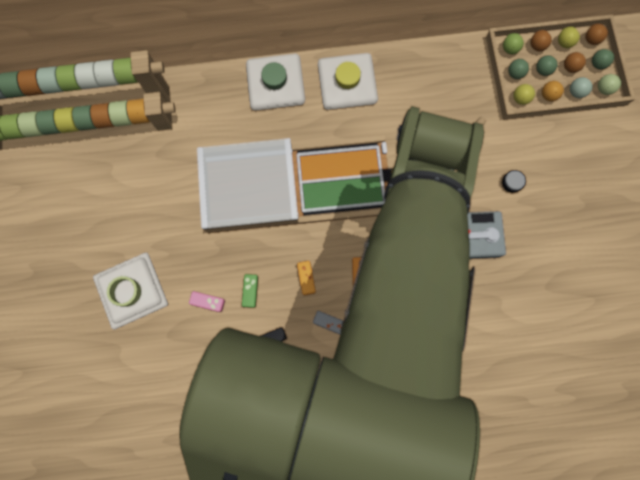

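play_rows(deltas=[[[0,0,0,-0.1424,0,0,50],[0,0,0,-0.1424,0,0,50],[0,0,0,-0.1424,0,0,50],[0,0,0,-0.1424,0,0,50],[0,0,0,-0.1424,0,0,50],[0,0,0,-0.1424,0,0,50],[0,0,0,-0.1424,0,0,50],[0,0,0,-0.1424,0,0,50],[0,0,0,-0.1424,0,0,50],[0,-8,-25,0,0,0,50]]])

```text
time_s: 9.1
ee_pos: [0.551, -0.2011, 0.1466]
eef_rot: [0.205, 1.57, -0.101]
force: [0.1, -1.4, -0.5]
grip_width: 0.0499
```

play_rows(deltas=[[[0,-8,-30,0,0,0,50],[10,-8,-35,0,0,0,50],[20,-8,-35,0,0,0,50],[20,0,-17,0,0,0,50],[20,0,0,0,0,0,50],[0,0,0,0,0,0,50],[0,0,0,0,0,0,50]]])

```text
time_s: 9.8
ee_pos: [0.4314, -0.1883, 0.0775]
eef_rot: [-0.117, 1.571, -0.429]
force: [0.9, -0.4, -0.3]
grip_width: 0.05
```

```bash
python3 - <<'E'
from h import *
goal(429.7,-188.5,9,2.83+1.5708)
c=snap("5"); 
a=cv2.imread("pics/side5.png")[240:390,210:370]
cv2.imwrite("pics/v5.png",cv2.resize(a,None,fx=4,fy=4))
for a,r,k in blobs(c["side"],"green",60,2500):
        b=bar(c["side"],k)
        if 300<b[0][0]<550 and abs(b[0][1])<250: print(np.round(r[0]),*[np.round(v,2) for v in b])
E
```

```text
now [ 431.4 -188.3   77.5] t 9.8 F [ 0.9 -0.4 -0.3] grip 50.0 q6 -1.75
 d in current axes [68.5 -0.7 -1.6] rotvec [-0.001  0.     0.   ]  d in goal axes (after turn) [68.5 -0.7 -1.6]
[286. 321.] [ 430.05 -191.26] [38.88 70.31] 2.83
```

View pics/v5.png

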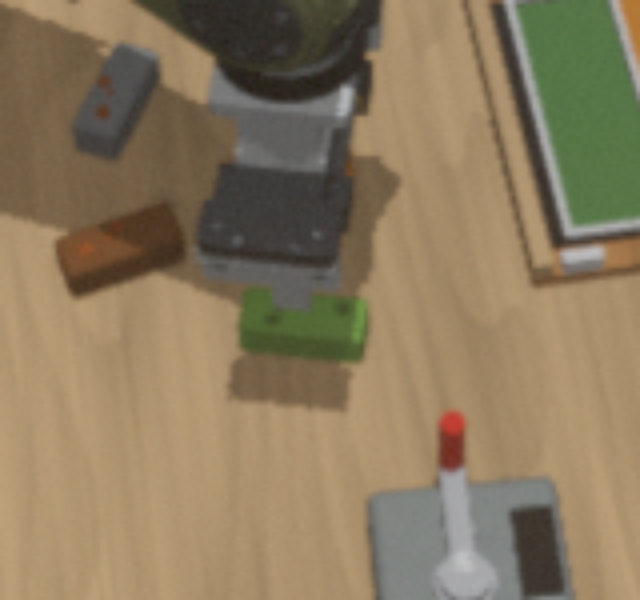

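play_rows(deltas=[[[15,-0.7,-1.6,0,0,0,50],[18,0,0,0,0,0,50],[16,0,0,0,0,0,50],[12,0,0,0,0,0,50],[7.5,0,0,0,0,0,50],[0,0,0,0,0,0,40],[0,0,0,0,0,0,30],[0,0,0,0,0,0,24],[0,0,0,0,0,0,20],[0,0,0,0,0,0,20]]], grip_force=25)

```text
time_s: 10.9
ee_pos: [0.4294, -0.1884, 0.0092]
eef_rot: [-0.182, 1.57, -0.495]
force: [-1.4, -0.2, 7.2]
grip_width: 0.0301
```

play_rows(deltas=[[[0,0,0,0,0,0,20],[-10,0,0,0,0,0,20],[-20,0,0,0,0,0,20],[-25,0,0,0,0,0,20],[-25,0,0,0,0,0,20],[0,0,0,0,0,0,20]]])

```text
time_s: 11.5
ee_pos: [0.4302, -0.1888, 0.0917]
eef_rot: [-0.176, 1.566, -0.488]
force: [1.2, 0.5, -2.4]
grip_width: 0.0302
```

```bash
python3 - <<'E'
from h import *
goal(625.5,-112,90,-0.023)
E
```

```text
now [ 430.2 -188.8   91.7] t 11.5 F [ 1.2  0.5 -2.4] grip 30.2 q6 -1.75
 d in current axes [  2.3 133.1 162.3] rotvec [ 1.282  0.005 -0.002]  d in goal axes (after turn) [  1.7 193.5 -81.3]
```

play_rows(deltas=[[[0,0,0,0.1424,0,0,20],[0,0,0,0.1424,0,0,20],[0,0,0,0.1424,0,0,20],[0,0,0,0.1424,0,0,20],[0,0,0,0.1424,0,0,20],[0,0,0,0.1424,0,0,20],[0,0,0,0.1424,0,0,20],[0,0,0,0.1424,0,0,20],[0,10,-4,0.1424,0,0,20],[0,20,-9,0,0,0,20]]])

```text
time_s: 12.5
ee_pos: [0.4578, -0.1744, 0.0877]
eef_rot: [-1.913, 1.569, 2.77]
force: [-0.9, -1.0, -2.5]
grip_width: 0.03
```

play_rows(deltas=[[[0,28,-12,0,0,0,20],[0,32,-14,0,0,0,20],[0,32,-14,0,0,0,20],[0,32,-14,0,0,0,20],[0,25,-10,0,0,0,20],[0,14.5,-4.3,0,0,0,20],[0,0,0,0,0,0,20],[0,0,0,0,0,0,20]]])

```text
time_s: 13.3
ee_pos: [0.6228, -0.11, 0.0874]
eef_rot: [-1.739, 1.569, 2.95]
force: [-0.8, -0.2, -1.7]
grip_width: 0.0299
```

```bash
python3 - <<'E'
from h import *
goal(625.5,-112,31,-0.023)
c=snap("6"); 
a=cv2.imread("pics/side6.png")[180:330,290:450]
cv2.imwrite("pics/v6.png",cv2.resize(a,None,fx=4,fy=4))
E
```

```text
now [ 622.8 -110.    87.4] t 13.3 F [-0.8 -0.2 -1.7] grip 29.9 q6 -0.21
 d in current axes [56.4  2.9  2. ] rotvec [ 0.    -0.     0.002]  d in goal axes (after turn) [56.4  2.8  2. ]
```

View pics/v6.png

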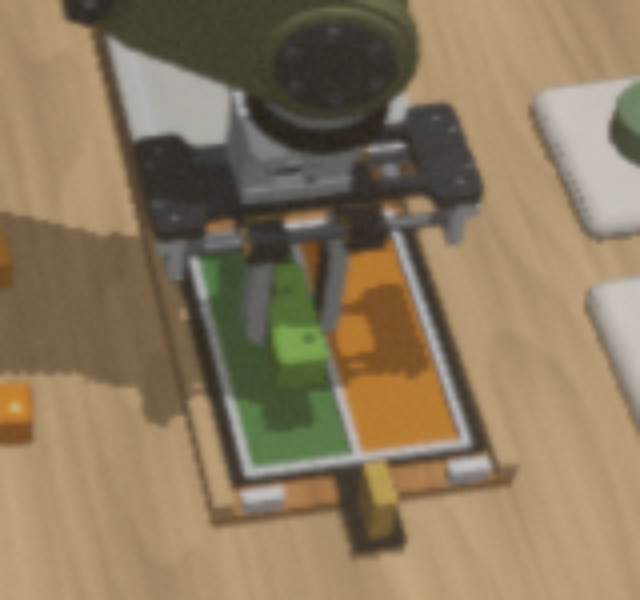

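play_rows(deltas=[[[12,2.8,2,0,0,0,20],[15,0,0,0,0,0,20],[13,0,0,0,0,0,20],[9,0,0,0,0,0,20],[5,0,0,0,0,0,20],[3,0,0,0,0,0,20],[0,0,0,0,0,0,20],[0,0,0,0,0,0,20]]])

```text
time_s: 14.2
ee_pos: [0.6266, -0.1121, 0.032]
eef_rot: [1.353, 1.57, -0.241]
force: [-0.0, -0.3, -2.4]
grip_width: 0.0298
```

play_rows(deltas=[[[0,0,0,0,0,0,34],[0,0,0,0,0,0,42],[0,0,0,0,0,0,46],[-15,0,0,0,0,0,46],[-25,0,0,0,0,0,50],[-30,0,0,0,0,0,50],[-15,-20,0,0,0,0,50],[0,-40,-20,0,0,0,50],[0,-40,-20,0,0,0,50],[0,-40,-20,0,0,0,50]]])

```text
time_s: 15.2
ee_pos: [0.4864, -0.0483, 0.1176]
eef_rot: [1.433, 1.569, -0.161]
force: [0.9, -0.5, 0.5]
grip_width: 0.0501
```

```bash
python3 - <<'E'
from h import *
HUE["green"]=((38,80,40),(80,255,255))
goal(445.2,33,75,0.065+1.5708)
c=snap("7")
a=cv2.imread("pics/side7.png")[130:330,220:440];b=cv2.imread("pics/top7.png")[120:320,190:400]
cv2.imwrite("pics/v7.png",np.hstack([cv2.resize(a,None,fx=1.8,fy=1.8),cv2.resize(b,None,fx=1.8,fy=1.8)]))
for n in c:
   for col in HUE:
    for a,r,k in blobs(c[n],col,60,2500):
        b=bar(c[n],k)
        if 300<b[0][0]<750 and abs(b[0][1])<250: print(n,col,a,np.round(r[0]),*[np.round(v,2) for v in b])
E
```

```text
now [486.4 -48.3 117.6] t 15.2 F [ 0.9 -0.5  0.5] grip 50.1 q6 -0.15
 d in current axes [ 42.6 -43.1 -80.3] rotvec [ 1.482e+00 -1.000e-03 -1.000e-03]  d in goal axes (after turn) [ 42.6 -83.8  35.8]
side green 1181.0 [358. 267.] [627.23 -68.81] [169.83  56.22] 1.54
side amber 98.5 [239. 299.] [ 332.91 -112.91] [61.51 22.18] 0.24
side amber 345.5 [283. 283.] [439.99 -87.56] [43.5  69.56] 3.0
side amber 139.5 [274. 244.] [437.58  36.07] [50.68 29.07] 0.07
side amber 1153.5 [383. 263.] [693.35 -70.41] [170.12  56.11] 1.55
top green 400.0 [249. 290.] [432.39 156.6 ] [29.66 70.01] 2.96
top green 622.5 [341. 187.] [638.61 -70.9 ] [169.49  37.79] 1.48
top amber 1588.5 [339. 164.] [692.84 -71.85] [170.58  53.61] 1.55
```

View pics/v7.png

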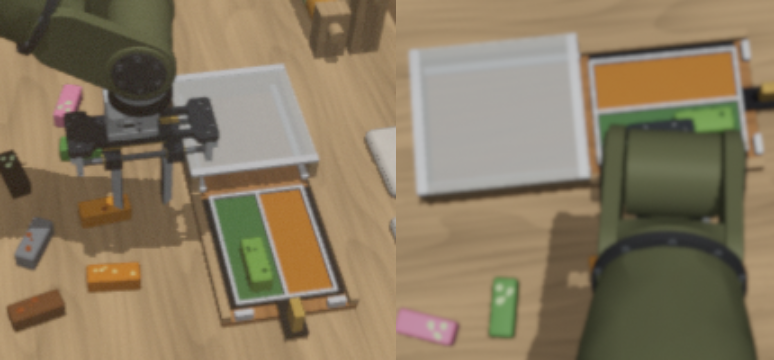

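play_rows(deltas=[[[0,0,0,0.1482,0,0,50],[0,0,0,0.1482,0,0,50],[0,0,0,0.1482,0,0,50],[0,0,0,0.1482,0,0,50],[0,0,0,0.1482,0,0,50],[0,0,0,0.1482,0,0,50],[0,0,0,0.1482,0,0,50],[0,0,0,0.1482,0,0,50],[0,0,0,0.1482,0,0,50],[0,-10,4,0.1482,0,0,50]]])

```text
time_s: 16.3
ee_pos: [0.4829, -0.0406, 0.1177]
eef_rot: [2.852, 1.569, -0.231]
force: [-0.9, 0.2, 0.3]
grip_width: 0.0501
```

play_rows(deltas=[[[0,-24,10,0,0,0,50],[5,-25,11,0,0,0,50],[15,-25,11,0,0,0,50],[20,0,0,0,0,0,50],[0,0,0,0,0,0,50],[0,0,0,0,0,0,50]]])

```text
time_s: 16.9
ee_pos: [0.4458, 0.0316, 0.0776]
eef_rot: [3.007, 1.57, -0.069]
force: [-0.2, 0.3, -0.3]
grip_width: 0.0498
```

```bash
python3 - <<'E'
from h import *
goal(445.2,33,9,0.065+1.5708)
c=snap("8"); 
a=cv2.imread("pics/side8.png")[180:330,200:360]
cv2.imwrite("pics/v8.png",cv2.resize(a,None,fx=4,fy=4))
E
```

```text
now [445.8  31.6  77.6] t 16.9 F [-0.2  0.3 -0.3] grip 49.8 q6 1.49
 d in current axes [68.6 -1.5  0.5] rotvec [ 0.001 -0.001 -0.   ]  d in goal axes (after turn) [68.6 -1.5  0.5]
```

View pics/v8.png

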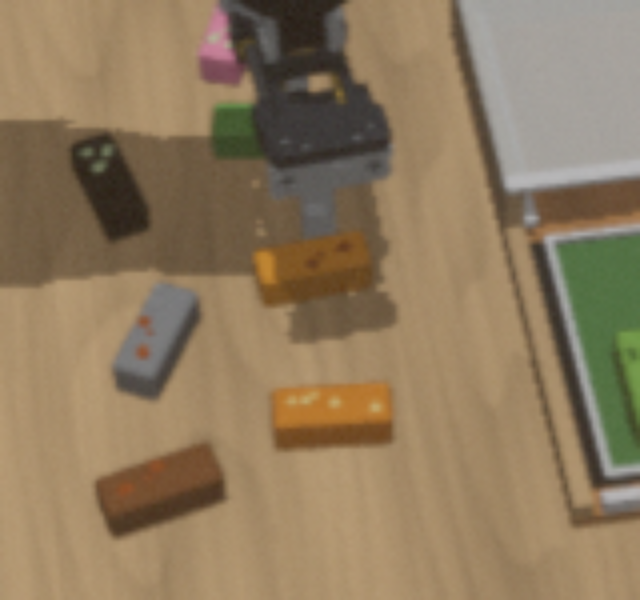

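play_rows(deltas=[[[15,-1.5,0.5,0,0,0,50],[18,0,0,0,0,0,50],[16,0,0,0,0,0,50],[12,0,0,0,0,0,50],[7.5,0,0,0,0,0,50],[0,0,0,0,0,0,40],[0,0,0,0,0,0,30],[0,0,0,0,0,0,24],[0,0,0,0,0,0,20],[0,0,0,0,0,0,20]]], grip_force=25)

```text
time_s: 18.0
ee_pos: [0.4449, 0.0332, 0.0087]
eef_rot: [2.979, 1.57, -0.097]
force: [-1.1, -1.3, 6.9]
grip_width: 0.0297
```

play_rows(deltas=[[[0,0,0,0,0,0,20],[-10,0,0,0,0,0,20],[-20,0,0,0,0,0,20],[-25,0,0,0,0,0,20],[-25,0,0,0,0,0,20],[0,0,0,0,0,0,20]]])

```text
time_s: 18.6
ee_pos: [0.4458, 0.0333, 0.0912]
eef_rot: [3.072, 1.566, -0.004]
force: [0.2, 0.9, -2.3]
grip_width: 0.0297
```

```bash
python3 - <<'E'
from h import *
goal(693.8,-30.5,90,-0.023)
E
```

```text
now [445.8  33.3  91.2] t 18.6 F [ 0.2  0.9 -2.3] grip 29.7 q6 1.5
 d in current axes [   2.5   80.  -243.2] rotvec [-1.482 -0.004 -0.004]  d in goal axes (after turn) [  1.2 249.4  58.1]
```

play_rows(deltas=[[[0,0,0,-0.1482,0,0,20],[0,0,0,-0.1482,0,0,20],[0,0,0,-0.1482,0,0,20],[0,0,0,-0.1482,0,0,20],[0,0,0,-0.1482,0,0,20],[0,0,0,-0.1482,0,0,20],[0,0,0,-0.1482,0,0,20],[0,0,0,-0.1482,0,0,20],[0,0,0,-0.1482,0,0,20],[0,10,2,-0.1482,0,0,20]]])

```text
time_s: 19.6
ee_pos: [0.4529, 0.0299, 0.0873]
eef_rot: [-1.636, 1.569, 3.06]
force: [-0.2, 0.1, -0.8]
grip_width: 0.0299
```

play_rows(deltas=[[[0,25,6,0,0,0,20],[0,35,8,0,0,0,20],[0,40,10,0,0,0,20],[0,40,10,0,0,0,20],[0,40,10,0,0,0,20],[0,35,8,0,0,0,20],[0,20,4,0,0,0,20],[0,7,0,0,0,0,20],[0,0,0,0,0,0,20],[0,0,0,0,0,0,20]]])

```text
time_s: 20.6
ee_pos: [0.6936, -0.0315, 0.0876]
eef_rot: [-1.677, 1.57, 3.013]
force: [0.3, 0.2, -0.8]
grip_width: 0.0297
```

```bash
python3 - <<'E'
from h import *
goal(693.8,-30.5,30,-0.023)
c=snap("9"); 
a=cv2.imread("pics/side9.png")[160:330,290:450]
cv2.imwrite("pics/v9.png",cv2.resize(a,None,fx=3.5,fy=3.5))
E
```

```text
now [693.6 -31.5  87.6] t 20.6 F [ 0.3  0.2 -0.8] grip 29.7 q6 -0.08
 d in current axes [57.6  0.2 -1. ] rotvec [ 0.    -0.     0.001]  d in goal axes (after turn) [57.6  0.2 -1. ]
```

View pics/v9.png

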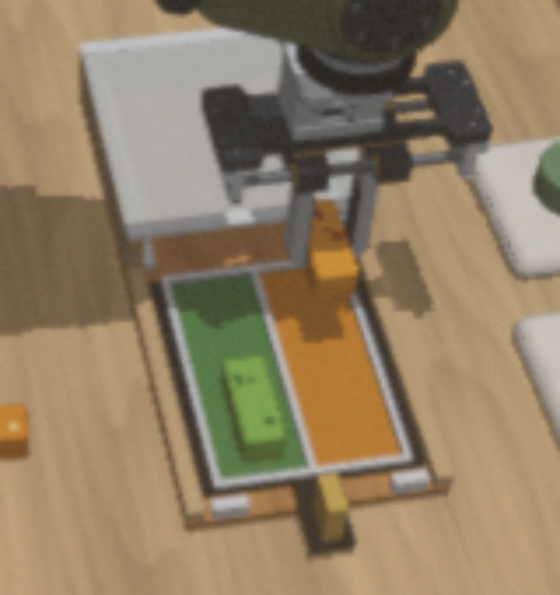

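play_rows(deltas=[[[13,0.2,-1,0,0,0,20],[15,0,0,0,0,0,20],[13,0,0,0,0,0,20],[9,0,0,0,0,0,20],[5,0,0,0,0,0,20],[3,0,0,0,0,0,20],[0.5,0,0,0,0,0,20],[0,0,0,0,0,0,20]]])

```text
time_s: 21.5
ee_pos: [0.695, -0.031, 0.03]
eef_rot: [1.493, 1.57, -0.101]
force: [-0.4, 0.6, -1.4]
grip_width: 0.0298
```

play_rows(deltas=[[[0,0,0,0,0,0,34],[0,0,0,0,0,0,42],[0,0,0,0,0,0,46],[-15,0,0,0,0,0,46],[-25,0,0,0,0,0,50],[-30,0,0,0,0,0,50],[-15,-20,0,0,0,0,50],[0,-45,10,0,0,0,50],[0,-45,10,0,0,0,50],[0,-45,10,0,0,0,50]]])

```text
time_s: 22.5
ee_pos: [0.5375, -0.0575, 0.1157]
eef_rot: [1.382, 1.569, -0.212]
force: [0.6, -0.1, 0.8]
grip_width: 0.0503
```

```bash
python3 - <<'E'
from h import *
HUE["green"]=((38,80,40),(80,255,255))
goal(440.5,-82,75,3.01+1.5708)
c=snap("10")
a=cv2.imread("pics/side10.png")[130:330,220:440];b=cv2.imread("pics/top10.png")[120:320,190:400]
cv2.imwrite("pics/v10.png",np.hstack([cv2.resize(a,None,fx=1.8,fy=1.8),cv2.resize(b,None,fx=1.8,fy=1.8)]))
for n in c:
   for col in HUE:
    for a,r,k in blobs(c[n],col,60,2500):
        b=bar(c[n],k)
        if 300<b[0][0]<750 and abs(b[0][1])<250: print(n,col,a,np.round(r[0]),*[np.round(v,2) for v in b])
E
```

```text
now [537.5 -57.5 115.7] t 22.5 F [ 0.6 -0.1  0.8] grip 50.3 q6 -0.15
 d in current axes [ 40.6 -96.5  26.6] rotvec [-1.462e+00  1.000e-03 -1.000e-03]  d in goal axes (after turn) [ 40.7 -37.  -93. ]
side green 1180.5 [358. 267.] [626.87 -68.7 ] [169.78  56.43] 1.55
side green 299.5 [266. 212.] [432.28 151.95] [43.96 69.95] 2.96
side amber 143.0 [239. 299.] [ 333.8  -112.82] [61.48 22.42] 0.24
side amber 345.5 [283. 283.] [440.18 -87.23] [42.75 69.97] 3.02
side amber 1199.0 [383. 262.] [693.42 -63.34] [184.27  56.35] 1.55
top green 398.0 [249. 290.] [432.39 156.6 ] [29.66 70.01] 2.96
top amber 550.0 [339. 164.] [693.5  -71.88] [170.71  52.2 ] 1.55
```

View pics/v10.png

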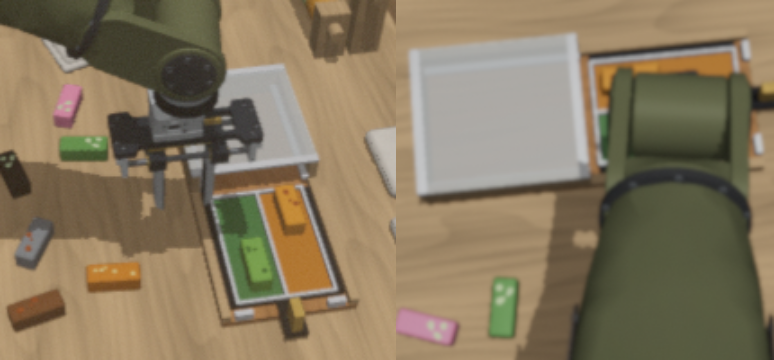

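play_rows(deltas=[[[0,0,0,-0.1462,0,0,50],[0,0,0,-0.1462,0,0,50],[0,0,0,-0.1462,0,0,50],[0,0,0,-0.1462,0,0,50],[0,0,0,-0.1462,0,0,50],[0,0,0,-0.1462,0,0,50],[0,0,0,-0.1462,0,0,50],[0,0,0,-0.1462,0,0,50],[0,0,0,-0.1462,0,0,50],[0,-5,-12,-0.1462,0,0,50]]])

```text
time_s: 23.6
ee_pos: [0.5276, -0.0588, 0.1158]
eef_rot: [-0.03, 1.569, -0.155]
force: [0.4, 0.1, -0.1]
grip_width: 0.0502
```

play_rows(deltas=[[[0,-10,-25,0,0,0,50],[5,-12,-30,0,0,0,50],[15,-10,-26,0,0,0,50],[20,0,0,0,0,0,50],[0,0,0,0,0,0,50],[0,0,0,0,0,0,50]]])

```text
time_s: 24.2
ee_pos: [0.4428, -0.0801, 0.0757]
eef_rot: [-0.107, 1.57, -0.239]
force: [-0.4, 0.1, 0.9]
grip_width: 0.0503
```

```bash
python3 - <<'E'
from h import *
goal(440.5,-82,9,3.01+1.5708)
c=snap("11"); 
a=cv2.imread("pics/side11.png")[200:350,200:360]
cv2.imwrite("pics/v11.png",cv2.resize(a,None,fx=4,fy=4))
E
```

```text
now [442.8 -80.1  75.7] t 24.2 F [-0.4  0.1  0.9] grip 50.3 q6 -1.7
 d in current axes [66.7 -2.2 -2.1] rotvec [-0.     0.001  0.   ]  d in goal axes (after turn) [66.7 -2.2 -2. ]
```

View pics/v11.png

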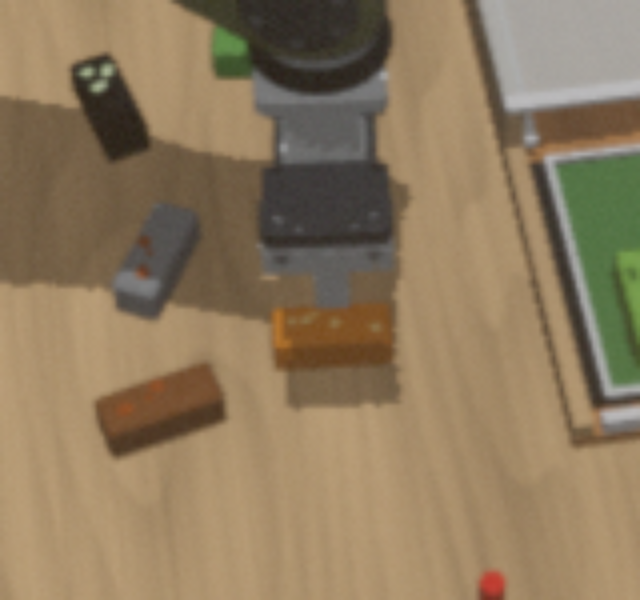

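play_rows(deltas=[[[14,-2.2,-2,0,0,0,50],[17,0,0,0,0,0,50],[16,0,0,0,0,0,50],[12,0,0,0,0,0,50],[7.5,0,0,0,0,0,50],[0,0,0,0,0,0,40],[0,0,0,0,0,0,30],[0,0,0,0,0,0,24],[0,0,0,0,0,0,20],[0,0,0,0,0,0,20]]], grip_force=25)

```text
time_s: 25.3
ee_pos: [0.4399, -0.082, 0.0087]
eef_rot: [-0.143, 1.57, -0.275]
force: [0.3, 0.1, 6.6]
grip_width: 0.03
```

play_rows(deltas=[[[0,0,0,0,0,0,20],[-10,0,0,0,0,0,20],[-20,0,0,0,0,0,20],[-25,0,0,0,0,0,20],[-25,0,0,0,0,0,20],[0,0,0,0,0,0,20]]])

```text
time_s: 25.9
ee_pos: [0.4408, -0.0822, 0.0911]
eef_rot: [-0.135, 1.566, -0.267]
force: [-0.1, -1.2, -2.4]
grip_width: 0.03
```

```bash
python3 - <<'E'
from h import *
goal(691.9,-113.5,90,-0.023)
E
```

```text
now [440.8 -82.2  91.1] t 25.9 F [-0.1 -1.2 -2.4] grip 30.0 q6 -1.71
 d in current axes [  2.4   2.  253. ] rotvec [ 1.462  0.005 -0.003]  d in goal axes (after turn) [  1.1 251.8  25.5]
```

play_rows(deltas=[[[0,0,0,0.1462,0,0,20],[0,0,0,0.1462,0,0,20],[0,0,0,0.1462,0,0,20],[0,0,0,0.1462,0,0,20],[0,0,0,0.1462,0,0,20],[0,0,0,0.1462,0,0,20],[0,0,0,0.1462,0,0,20],[0,0,0,0.1462,0,0,20],[0,0,0,0.1462,0,0,20],[0,10,1,0.1462,0,0,20]]])

```text
time_s: 26.9
ee_pos: [0.4485, -0.0815, 0.0872]
eef_rot: [-1.794, 1.569, 2.889]
force: [0.0, -0.1, -1.1]
grip_width: 0.0295
```

play_rows(deltas=[[[0,25,2.5,0,0,0,20],[0,35,3.5,0,0,0,20],[0,40,4,0,0,0,20],[0,40,4,0,0,0,20],[0,40,4,0,0,0,20],[0,35,3.5,0,0,0,20],[0,20,2,0,0,0,20],[0,7,1,0,0,0,20],[0,0,0,0,0,0,20],[0,0,0,0,0,0,20]]])

```text
time_s: 27.9
ee_pos: [0.69, -0.1116, 0.0876]
eef_rot: [-1.736, 1.57, 2.953]
force: [0.3, 0.2, -0.9]
grip_width: 0.0298
```

```bash
python3 - <<'E'
from h import *
goal(691.9,-113.5,30,-0.023)
c=snap("12"); 
a=cv2.imread("pics/side12.png")[160:330,290:450]
cv2.imwrite("pics/v12.png",cv2.resize(a,None,fx=3.5,fy=3.5))
E
```

```text
now [ 690.  -111.6   87.6] t 27.9 F [ 0.3  0.2 -0.9] grip 29.8 q6 -0.19
 d in current axes [57.6  2.   1.9] rotvec [-0.    -0.     0.001]  d in goal axes (after turn) [57.6  2.   1.9]
```

View pics/v12.png

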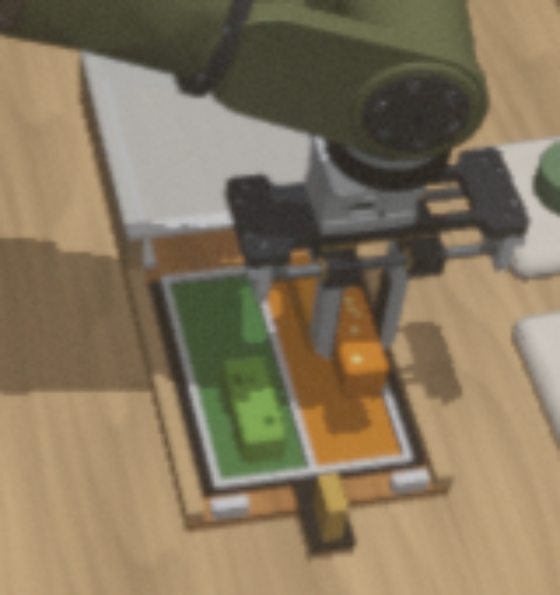

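play_rows(deltas=[[[13,2,1.9,0,0,0,20],[15,0,0,0,0,0,20],[13,0,0,0,0,0,20],[9,0,0,0,0,0,20],[5,0,0,0,0,0,20],[3,0,0,0,0,0,20],[0.5,0,0,0,0,0,20],[0,0,0,0,0,0,20]]])

```text
time_s: 28.8
ee_pos: [0.693, -0.1136, 0.03]
eef_rot: [1.428, 1.57, -0.166]
force: [-0.5, -0.1, -1.3]
grip_width: 0.0299
```

play_rows(deltas=[[[0,0,0,0,0,0,34],[0,0,0,0,0,0,42],[0,0,0,0,0,0,46],[-15,0,0,0,0,0,46],[-25,0,0,0,0,0,50],[-30,0,0,0,0,0,50],[-15,-20,-20,0,0,0,50],[0,-35,-45,0,0,0,50],[0,-35,-45,0,0,0,50],[0,-35,-45,0,0,0,50]]])

```text
time_s: 29.8
ee_pos: [0.5828, 0.0285, 0.116]
eef_rot: [1.597, 1.569, 0.003]
force: [1.1, -0.5, -1.0]
grip_width: 0.0501
```

```bash
python3 - <<'E'
from h import *
HUE["green"]=((38,80,40),(80,255,255))
goal(432.4,156,75,2.96+1.5708)
c=snap("13")
a=cv2.imread("pics/side13.png")[130:330,220:440];b=cv2.imread("pics/top13.png")[120:320,190:400]
cv2.imwrite("pics/v13.png",np.hstack([cv2.resize(a,None,fx=1.8,fy=1.8),cv2.resize(b,None,fx=1.8,fy=1.8)]))
for n in c:
   for col in HUE:
    for a,r,k in blobs(c[n],col,60,2500):
        b=bar(c[n],k)
        if 300<b[0][0]<750 and abs(b[0][1])<250: print(n,col,a,np.round(r[0]),*[np.round(v,2) for v in b])
E
```

```text
now [582.8  28.5 116. ] t 29.8 F [ 1.1 -0.5 -1. ] grip 50.1 q6 0.01
 d in current axes [  40.7 -153.4 -124. ] rotvec [-1.413e+00  1.000e-03 -1.000e-03]  d in goal axes (after turn) [  41.    98.3 -171. ]
side green 1181.5 [357. 267.] [627.08 -68.76] [169.85  56.36] 1.55
side green 293.5 [266. 212.] [432.4  151.93] [43.96 69.21] 2.96
side amber 85.5 [238. 299.] [ 330.08 -112.64] [52.46 20.58] 0.21
side amber 1198.0 [383. 262.] [693.42 -63.66] [183.28  56.33] 1.55
top green 1186.0 [352. 191.] [626.11 -92.86] [125.54  53.41] 1.55
top amber 1109.0 [350. 163.] [692.3  -96.28] [121.71  53.53] 1.55
```

View pics/v13.png

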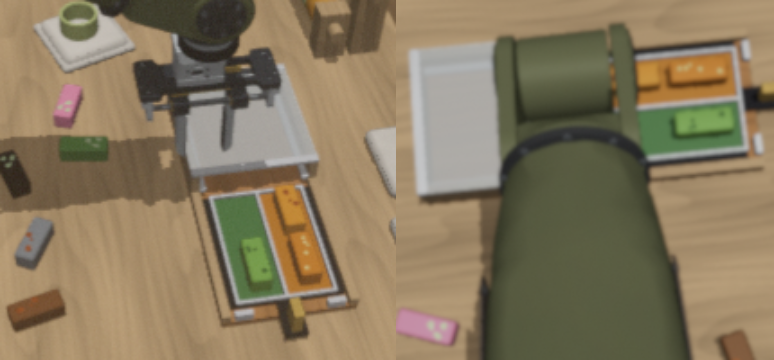

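play_rows(deltas=[[[0,0,0,-0.1413,0,0,50],[0,0,0,-0.1413,0,0,50],[0,0,0,-0.1413,0,0,50],[0,0,0,-0.1413,0,0,50],[0,0,0,-0.1413,0,0,50],[0,0,0,-0.1413,0,0,50],[0,0,0,-0.1413,0,0,50],[0,0,0,-0.1413,0,0,50],[0,0,0,-0.1413,0,0,50],[0,8,-14,-0.1413,0,0,50]]])

```text
time_s: 30.9
ee_pos: [0.5743, 0.0381, 0.1156]
eef_rot: [0.054, 1.569, -0.123]
force: [0.2, 0.0, -0.3]
grip_width: 0.0495
```

play_rows(deltas=[[[0,20,-35,0,0,0,50],[0,22,-38,0,0,0,50],[5,22,-38,0,0,0,50],[15,17,-30,0,0,0,50],[20,9,-16,0,0,0,50],[0,0,0,0,0,0,50],[0,0,0,0,0,0,50]]])

```text
time_s: 31.6
ee_pos: [0.4361, 0.1559, 0.0757]
eef_rot: [0.344, 1.569, 0.164]
force: [0.5, 0.3, 0.4]
grip_width: 0.05
```

```bash
python3 - <<'E'
from h import *
goal(432.4,155.5,9,2.96+1.5708)
c=snap("14"); 
a=cv2.imread("pics/side14.png")[140:290,200:360]
cv2.imwrite("pics/v14.png",cv2.resize(a,None,fx=4,fy=4))
E
```

```text
now [436.1 155.9  75.7] t 31.6 F [0.5 0.3 0.4] grip 50.0 q6 -1.13
 d in current axes [66.7 -1.1 -3.6] rotvec [ 0.001  0.001 -0.   ]  d in goal axes (after turn) [66.7 -1.1 -3.5]
```

View pics/v14.png

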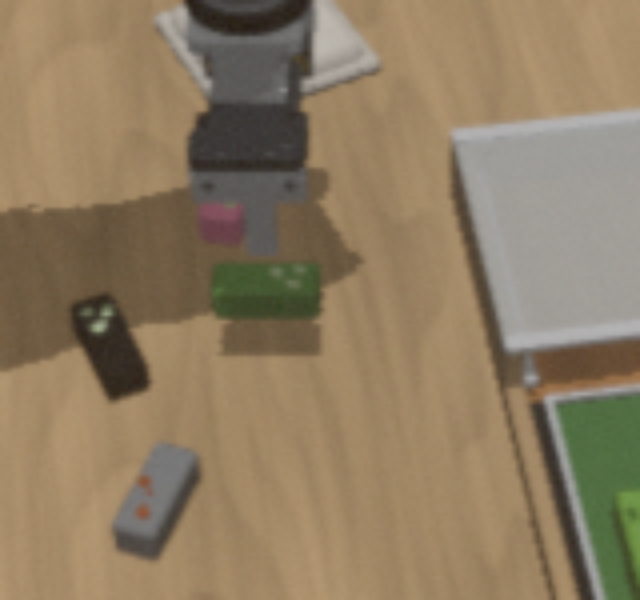

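play_rows(deltas=[[[14,-1.1,-3.5,0,0,0,60],[17,0,0,0,0,0,60],[16,0,0,0,0,0,60],[12,0,0,0,0,0,60],[7.5,0,0,0,0,0,60],[0,0,0,0,0,0,45],[0,0,0,0,0,0,35],[0,0,0,0,0,0,26],[0,0,0,0,0,0,20],[0,0,0,0,0,0,20]]], grip_force=25)

```text
time_s: 32.7
ee_pos: [0.4316, 0.1558, 0.0086]
eef_rot: [0.458, 1.57, 0.277]
force: [-1.3, 0.5, 4.2]
grip_width: 0.03
```

play_rows(deltas=[[[0,0,0,0,0,0,20],[0,0,0,0,0,0,20],[-10,0,0,0,0,0,20],[-20,0,0,0,0,0,20],[-25,0,0,0,0,0,20],[-25,0,0,0,0,0,20],[0,0,0,0,0,0,20]]])

```text
time_s: 33.4
ee_pos: [0.4326, 0.156, 0.0912]
eef_rot: [0.452, 1.566, 0.271]
force: [0.4, -0.3, -0.6]
grip_width: 0.0302
```

```bash
python3 - <<'E'
from h import *
goal(627.4,-29.5,90,-0.023)
E
```

```text
now [432.6 156.   91.2] t 33.4 F [ 0.4 -0.3 -0.6] grip 30.2 q6 -1.12
 d in current axes [   1.9 -147.5  224.9] rotvec [ 1.413  0.002 -0.005]  d in goal axes (after turn) [  1.2 199.  181. ]
```

play_rows(deltas=[[[0,0,0,0.1413,0,0,20],[0,0,0,0.1413,0,0,20],[0,0,0,0.1413,0,0,20],[0,0,0,0.1413,0,0,20],[0,0,0,0.1413,0,0,20],[0,0,0,0.1413,0,0,20],[0,0,0,0.1413,0,0,20],[0,0,0,0.1413,0,0,20],[0,0,0,0.1413,0,0,20],[0,10,10,0.1413,0,0,20]]])

```text
time_s: 34.4
ee_pos: [0.4414, 0.1472, 0.0872]
eef_rot: [-1.379, 1.569, -2.977]
force: [-0.7, 0.3, -1.8]
grip_width: 0.0299
```

play_rows(deltas=[[[0,20,22,0,0,0,20],[0,28,28,0,0,0,20],[0,33,30,0,0,0,20],[0,33,30,0,0,0,20],[0,33,28,0,0,0,20],[0,25,20,0,0,0,20],[0,17,13,0,0,0,20],[0,0,0,0,0,0,20],[0,0,0,0,0,0,20]]])

```text
time_s: 35.3
ee_pos: [0.6266, -0.0283, 0.0868]
eef_rot: [-1.69, 1.569, 2.999]
force: [-0.2, 0.3, -1.7]
grip_width: 0.0295
```

```bash
python3 - <<'E'
from h import *
goal(627.4,-29.5,30,-0.023)
c=snap("15"); 
a=cv2.imread("pics/side15.png")[160:330,290:450]
cv2.imwrite("pics/v15.png",cv2.resize(a,None,fx=3.5,fy=3.5))
E
```

```text
now [626.6 -28.3  86.8] t 35.3 F [-0.2  0.3 -1.7] grip 29.5 q6 -0.08
 d in current axes [56.8  0.9  1.2] rotvec [-0.    -0.     0.002]  d in goal axes (after turn) [56.8  0.8  1.2]
```

View pics/v15.png

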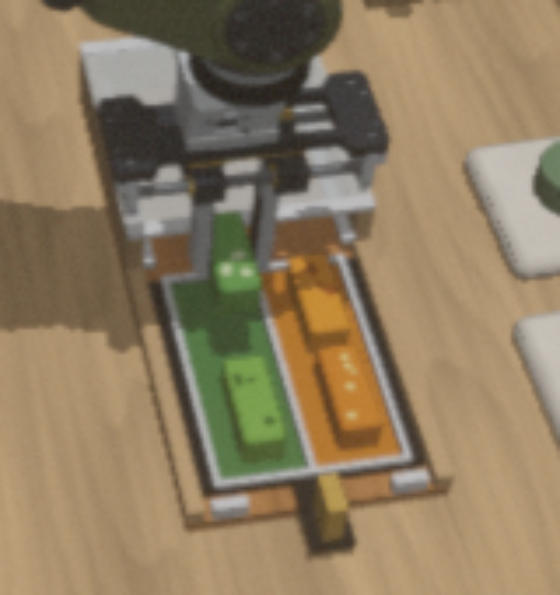

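play_rows(deltas=[[[13,0.8,1.2,0,0,0,20],[15,0,0,0,0,0,20],[13,0,0,0,0,0,20],[8,0,0,0,0,0,20],[5,0,0,0,0,0,20],[3,0,0,0,0,0,20],[0.5,0,0,0,0,0,20],[0,0,0,0,0,0,20]]])

```text
time_s: 36.2
ee_pos: [0.6284, -0.0297, 0.0309]
eef_rot: [1.483, 1.57, -0.111]
force: [1.1, 0.8, -1.2]
grip_width: 0.0296
```

play_rows(deltas=[[[0,0,0,0,0,0,34],[0,0,0,0,0,0,42],[0,0,0,0,0,0,46],[-15,0,0,0,0,0,46],[-25,0,0,0,0,0,50],[-30,0,0,0,0,0,50],[-10,-20,0,0,0,0,50],[0,-45,0,0,0,0,50],[0,-45,0,0,0,0,50],[0,-45,0,0,0,0,50]]])

```text
time_s: 37.2
ee_pos: [0.4716, -0.026, 0.1115]
eef_rot: [1.447, 1.57, -0.146]
force: [0.0, -0.6, 0.4]
grip_width: 0.0496
```

```bash
python3 - <<'E'
from h import *
goal(655.9,-202,25,-0.023)
c=snap("16")
a=cv2.imread("pics/side16.png")[180:330,290:450];b=cv2.imread("pics/top16.png")[120:250,270:410]
b=cv2.resize(b,None,fx=2.8,fy=2.8);a=cv2.resize(a,(390,364))
cv2.imwrite("pics/v16.png",np.hstack([a,b]))
E
```

```text
now [471.6 -26.  111.5] t 37.2 F [ 0.  -0.6  0.4] grip 49.6 q6 -0.11
 d in current axes [ 86.8 188.1 171.7] rotvec [ 0.     0.    -0.001]  d in goal axes (after turn) [ 86.5 188.3 171.7]
```

View pics/v16.png

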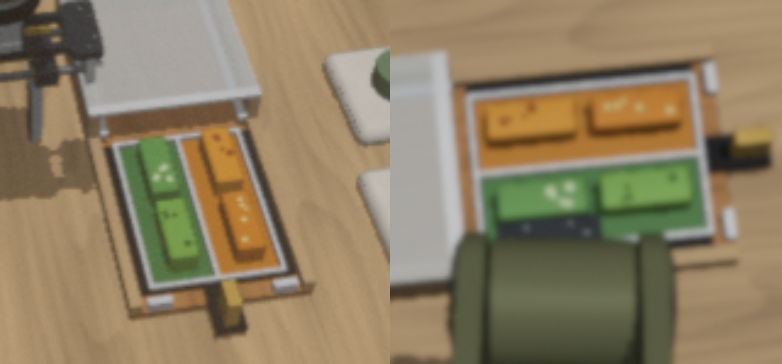

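play_rows(deltas=[[[0,10,10,0,0,0,50],[0,25,22,0,0,0,50],[0,35,32,0,0,0,50],[0,38,35,0,0,0,50],[0,38,35,0,0,0,50],[0,28,25,0,0,0,50],[0,14,12.5,0,0,0,50],[0,0,0,0,0,0,50],[15,0,0,0,0,0,50],[15,0,0,0,0,0,50]]])

```text
time_s: 38.3
ee_pos: [0.6548, -0.1992, 0.0794]
eef_rot: [1.413, 1.571, -0.181]
force: [-0.8, -0.0, -1.1]
grip_width: 0.0502
```

```bash
python3 - <<'E'
from h import *
goal(655.9,-202,27,-0.023)
c=snap("17")
a=cv2.imread("pics/side17.png")[230:350,330:450]
cv2.imwrite("pics/v17.png",cv2.resize(a,None,fx=4,fy=4))
E
```

```text
now [ 654.8 -199.2   79.4] t 38.3 F [-0.8 -0.  -1.1] grip 50.2 q6 -0.33
 d in current axes [52.4  1.2  2.8] rotvec [ 0.  0. -0.]  d in goal axes (after turn) [52.4  1.2  2.8]
```

View pics/v17.png

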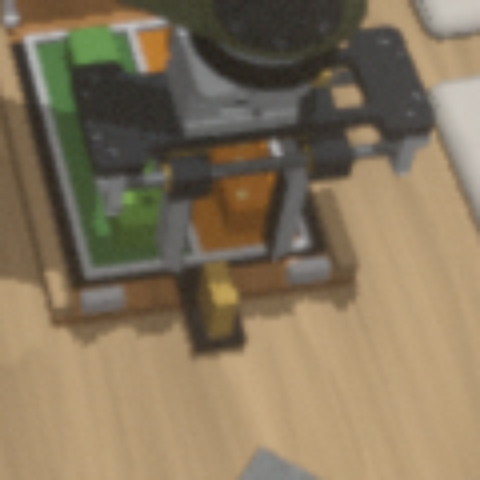

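play_rows(deltas=[[[12,1.2,2.8,0,0,0,50],[15,0,0,0,0,0,50],[12,0,0,0,0,0,50],[8,0,0,0,0,0,50],[4,0,0,0,0,0,50],[0,0,0,0,0,0,35],[0,0,0,0,0,0,20],[0,0,0,0,0,0,12],[0,0,0,0,0,0,5],[0,0,0,0,0,0,5]]], grip_force=30)

```text
time_s: 39.4
ee_pos: [0.6561, -0.2024, 0.0299]
eef_rot: [1.143, 1.57, -0.451]
force: [0.5, -0.1, 5.7]
grip_width: 0.0137
```

play_rows(deltas=[[[0,0,0,0,0,0,5],[0,0,0,0,0,0,5],[0,0,-2,0,0,0,5],[0,0,-4,0,0,0,5],[0,0,-6,0,0,0,5],[0,0,-8,0,0,0,5],[0,0,-8,0,0,0,5]]])

```text
time_s: 40.1
ee_pos: [0.6567, -0.1758, 0.0299]
eef_rot: [0.398, 1.568, -1.196]
force: [-0.2, -9.8, 1.2]
grip_width: 0.0138
```

```bash
python3 - <<'E'
from h import *
goal(660.7,2.9,27.5,-0.023)
E
```

```text
now [ 656.7 -175.8   29.9] t 40.1 F [-0.2 -9.8  1.2] grip 13.8 q6 -0.29
 d in current axes [   2.    -0.2 -178.8] rotvec [-0.001  0.002 -0.001]  d in goal axes (after turn) [ 2.400e+00 -1.000e-01 -1.788e+02]
```

play_rows(deltas=[[[0,0,-8,0,0,0,5],[0,0,-9,0,0,0,5],[0,0,-10,0,0,0,5],[0,0,-10,0,0,0,5],[0,0,-10,0,0,0,5],[0,0,-10,0,0,0,5],[0,0,-10,0,0,0,5],[0,0,-10,0,0,0,5],[0,0,-10,0,0,0,5],[0,0,-8,0,0,0,5]]])

```text
time_s: 41.1
ee_pos: [0.6589, -0.0805, 0.0299]
eef_rot: [0.367, 1.569, -1.227]
force: [0.5, -10.8, 1.4]
grip_width: 0.0134
```

```bash
python3 - <<'E'
from h import *
goal(660.7,2.9,27.5,-0.023)
E
```

```text
now [658.9 -80.5  29.9] t 41.1 F [  0.5 -10.8   1.4] grip 13.4 q6 -0.15
 d in current axes [  2.2  -0.2 -83.4] rotvec [-0.001  0.002 -0.001]  d in goal axes (after turn) [  2.4  -0.2 -83.4]
```

play_rows(deltas=[[[0,0,-8,0,0,0,5],[0,0,-10,0,0,0,5],[0,0,-10,0,0,0,5],[0,0,-10,0,0,0,5],[0,0,-10,0,0,0,5],[0,0,-10,0,0,0,5],[0,0,-8,0,0,0,5],[0,0,-6,0,0,0,5],[0,0,-4,0,0,0,5],[0,0,-2,0,0,0,5]]])

```text
time_s: 42.1
ee_pos: [0.6608, -0.0027, 0.0299]
eef_rot: [0.334, 1.569, -1.26]
force: [-0.1, -10.9, 2.2]
grip_width: 0.0142
```

play_rows(deltas=[[[0,0,-1,0,0,0,5],[0,0,-1,0,0,0,5],[0,0,-1,0,0,0,5],[0,0,-1,0,0,0,5],[0,0,0,0,0,0,5]]])

```text
time_s: 42.6
ee_pos: [0.6609, 0.0011, 0.0299]
eef_rot: [0.34, 1.569, -1.254]
force: [0.3, -9.4, 3.7]
grip_width: 0.0137
```

```bash
python3 - <<'E'
from h import *
goal(660.7,5,27.5,-0.023)
E
```

```text
now [660.9   1.1  29.9] t 42.6 F [ 0.3 -9.4  3.7] grip 13.7 q6 -0.03
 d in current axes [ 2.4 -0.3 -3.9] rotvec [-0.001  0.002 -0.001]  d in goal axes (after turn) [ 2.4 -0.3 -3.9]
```

play_rows(deltas=[[[0,0,-1,0,0,0,5],[0,0,-1,0,0,0,5],[0,0,-1,0,0,0,5],[0,0,0,0,0,0,5]]])

```text
time_s: 43.0
ee_pos: [0.661, 0.004, 0.0299]
eef_rot: [0.325, 1.569, -1.27]
force: [0.0, -9.4, 3.1]
grip_width: 0.0138
```

play_rows(deltas=[[[0,0,-0.6,0,0,0,5],[0,0,-0.6,0,0,0,5],[0,0,0,0,0,0,5]]])

```text
time_s: 43.3
ee_pos: [0.661, 0.0047, 0.0299]
eef_rot: [0.24, 1.568, -1.355]
force: [-0.3, -13.2, 2.0]
grip_width: 0.0139
```

play_rows(deltas=[[[0,0,-0.6,0,0,0,5],[0,0,-0.6,0,0,0,5],[0,0,0,0,0,0,5]]])

```text
time_s: 43.6
ee_pos: [0.6613, 0.0049, 0.0299]
eef_rot: [0.356, 1.567, -1.239]
force: [2.2, -18.8, 1.2]
grip_width: 0.0138
```

play_rows(deltas=[[[0,0,-0.6,0,0,0,5],[0,0,-0.4,0,0,0,5],[0,0,0,0,0,0,5],[0,0,0,0,0,0,5]]])

```text
time_s: 44.0
ee_pos: [0.6616, 0.005, 0.0299]
eef_rot: [0.407, 1.566, -1.189]
force: [3.8, -23.8, -0.4]
grip_width: 0.014
```

play_rows(deltas=[[[0,0,0.4,0,0,0,5],[0,0,0,0,0,0,30],[0,0,0,0,0,0,45],[0,0,0,0,0,0,50],[-15,0,0,0,0,0,50],[-25,0,0,0,0,0,50],[-30,0,0,0,0,0,50],[-40,0,0,0,0,0,50],[-40,-20,10,0,0,0,50],[0,-35,35,0,0,0,50]]])

```text
time_s: 45.0
ee_pos: [0.6069, -0.0336, 0.1861]
eef_rot: [1.52, 1.561, -0.07]
force: [1.4, -1.6, 0.7]
grip_width: 0.0497
```

```bash
python3 - <<'E'
from h import *
goal(489,-311,110,-0.023)
c=snap("18")
a=cv2.imread("pics/side18.png")[130:330,270:450];b=cv2.imread("pics/top18.png")[120:260,190:400]
cv2.imwrite("pics/v18.png",np.hstack([cv2.resize(a,(378,420)),cv2.resize(b,None,fx=2,fy=3)]))
t=c["top"];s=c["side"]
def red(c):
    hsv=cv2.cvtColor(c["img"],cv2.COLOR_RGB2HSV); m=cv2.inRange(hsv,(0,170,130),(6,255,255))|cv2.inRange(hsv,(174,150,130),(180,255,255))
    for k in cv2.findContours(m,0,1)[0]:
        if cv2.contourArea(k)>4: print(cv2.contourArea(k),cv2.boundingRect(k))
red(t);red(s)
E
```

```text
now [606.9 -33.6 186.1] t 45.0 F [ 1.4 -1.6  0.7] grip 49.7 q6 -0.1
 d in current axes [  75.1 -113.1  279.6] rotvec [ 0.003  0.    -0.01 ]  d in goal axes (after turn) [  76.1 -111.5  280. ]
9.5 (464, 230, 5, 4)
19.0 (320, 343, 6, 6)
```

View pics/v18.png

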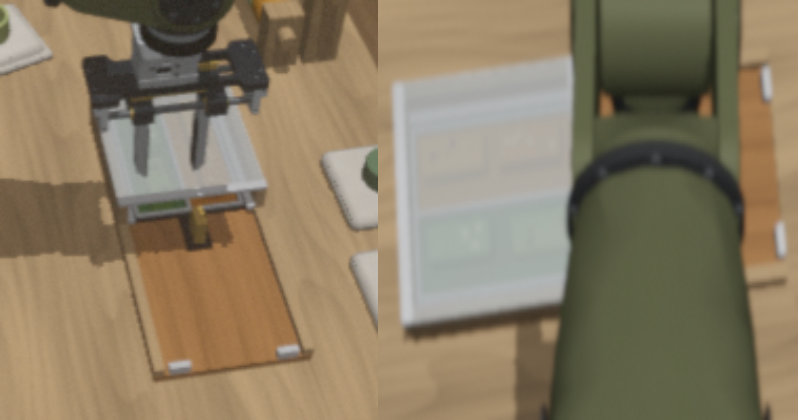

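```bash
python3 - <<'E'
from h import *
goal(522.9,-314.1,130,-0.11)
E
```

```text
now [602.2 -37.4 181.7] t 45.1 F [0.6 0.6 0.1] grip 49.8 q6 -0.1
 d in current axes [ 51.8 -72.5 278.6] rotvec [ 0.085  0.001 -0.001]  d in goal axes (after turn) [ 51.7 -48.5 283.8]
```

play_rows(deltas=[[[0,0,0,0.085,0,0,0],[0,-4,25,0,0,0,0],[0,-7,40,0,0,0,0],[0,-8,45,0,0,0,0],[0,-8,45,0,0,0,0],[0,-8,45,0,0,0,0],[5,-7,40,0,0,0,0],[16,-4,27,0,0,0,0],[30,-2.5,16.8,0,0,0,0],[0,0,0,0,0,0,0]]])

```text
time_s: 46.1
ee_pos: [0.5243, -0.3128, 0.1256]
eef_rot: [-2.043, 1.566, 2.559]
force: [-0.6, 0.8, 0.2]
grip_width: 0.0008
```

```bash
python3 - <<'E'
from h import *
goal(522.9,-314.1,68,-0.11)
c=snap("19")
a=cv2.imread("pics/side19.png")[290:430,270:400];b=cv2.imread("pics/top19.png")[160:300,400:540]
cv2.imwrite("pics/v19.png",np.hstack([cv2.resize(a,(390,420)),cv2.resize(b,(400,420))]))
E
```

```text
now [ 524.3 -312.8  125.6] t 46.1 F [-0.6  0.8  0.2] grip 0.8 q6 -0.49
 d in current axes [57.6 -1.   1.6] rotvec [-0.    -0.002  0.005]  d in goal axes (after turn) [57.6 -1.3  1.5]
```

View pics/v19.png

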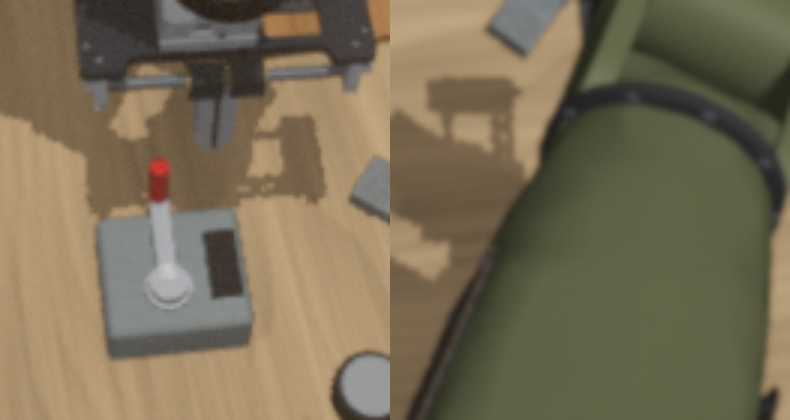

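play_rows(deltas=[[[12,-1,1.5,0,0,0,0],[15,0,0,0,0,0,0],[15,0,0,0,0,0,0],[10,0,0,0,0,0,0],[5.6,0,0,0,0,0,0],[0,-4,0,0,0,0,0],[0,-4,0,0,0,0,0],[0,0,0,0,0,0,0]]])

```text
time_s: 47.0
ee_pos: [0.5166, -0.3128, 0.0716]
eef_rot: [1.034, 1.57, -0.645]
force: [0.4, -0.2, -0.6]
grip_width: 0.0003
```

```bash
python3 - <<'E'
from h import *
goal(489.1+20*.994,-310.4-20*.11,68,-0.11)
c=snap("20")
a=cv2.imread("pics/side20.png")[310:410,280:380]
cv2.imwrite("pics/v20.png",cv2.resize(a,None,fx=5,fy=5))
E
```

```text
now [ 516.6 -312.8   71.6] t 47.0 F [ 0.4 -0.2 -0.6] grip 0.3 q6 -0.5
 d in current axes [ 3.6 -7.6  0.7] rotvec [ 0.002  0.    -0.001]  d in goal axes (after turn) [ 3.6 -7.6  0.7]
```

View pics/v20.png

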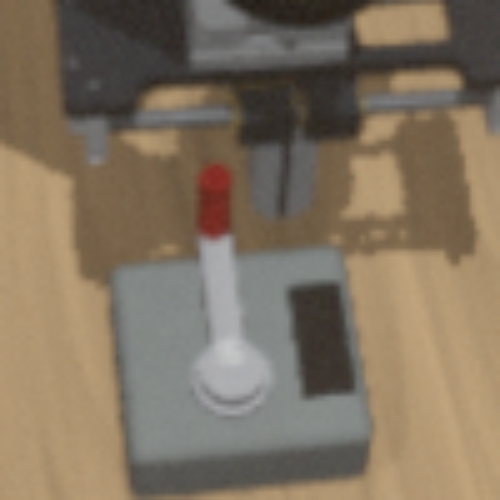

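```bash
python3 - <<'E'
from h import *
s=load("20")["side"]
for p in([.5166,-.3128,.0716],[.4891,-.3104,.0716],[.4891,-.3104,.057],[.4891,-.3104,.098],[.482,-.375,.06]): print(p,(proj(s,[p])[0]-[280,310])*5)
E
```

```text
[0.5166, -0.3128, 0.0716] [276.21189049 198.5610767 ]
[0.4891, -0.3104, 0.0716] [209.96082   204.5785746]
[0.4891, -0.3104, 0.057] [209.26496127 221.8548209 ]
[0.4891, -0.3104, 0.098] [211.25461818 172.43715688]
[0.482, -0.375, 0.06] [224.19098562 361.68383062]
```

play_rows(deltas=[[[3,-4,0.7,0,0,0,0],[0,-3.6,0,0,0,0,0],[0,-6.6,-1.65,-0.1,0,0,0],[0,-6.6,-1.65,-0.1,0,0,0],[0,-6.6,-1.65,-0.1,0,0,0],[0,-6.6,-1.65,-0.1,0,0,0],[0,-6.6,-1.65,-0.1,0,0,0],[0,-6.6,-1.65,-0.1,0,0,0],[0,-6.6,-1.65,-0.1,0,0,0],[0,0,0,0,0,0,0]]])

```text
time_s: 48.1
ee_pos: [0.4623, -0.3101, 0.0681]
eef_rot: [0.758, 1.57, -0.22]
force: [2.3, 1.6, -1.1]
grip_width: 0.0006
```

```bash
python3 - <<'E'
from h import *
th=-0.11+0.7; ex=np.array([np.cos(th),np.sin(th)]);ey=np.array([-np.sin(th),np.cos(th)]);F=np.array([482,-375])+19.7*ex+65*ey
goal(*F,68,th)
c=snap("21")
a=cv2.imread("pics/side21.png")[310:410,280:380]
cv2.imwrite("pics/v21.png",cv2.resize(a,None,fx=5,fy=5))
E
```

```text
now [ 462.3 -310.1   68.1] t 48.1 F [ 2.3  1.6 -1.1] grip 0.6 q6 -1.25
 d in current axes [ 0.1 -0.1 -0.1] rotvec [ 0.003  0.    -0.   ]  d in goal axes (after turn) [ 0.1 -0.1 -0.1]
```

View pics/v21.png

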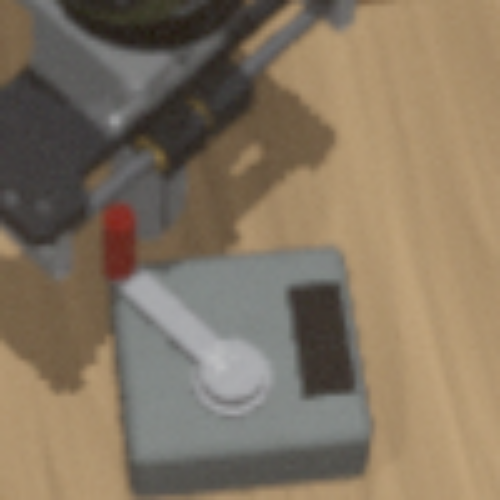

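play_rows(deltas=[[[0,-6.6,-1.65,-0.1,0,0,0],[0,-6.6,-1.65,-0.1,0,0,0],[0,-6.6,-1.65,-0.1,0,0,0],[0,-3.3,-0.9,-0.05,0,0,0],[0,0,0,0,0,0,0]]])

```text
time_s: 48.7
ee_pos: [0.4417, -0.3207, 0.068]
eef_rot: [1.582, 1.57, 0.951]
force: [1.9, 3.3, 0.9]
grip_width: 0.0005
```

play_rows(deltas=[[[0,-1.3,-0.3,-0.02,0,0,0],[0,-1.3,-0.3,-0.02,0,0,0],[0,-0.7,-0.2,-0.01,0,0,0],[0,0,0,0,0,0,0]]])

```text
time_s: 49.1
ee_pos: [0.4389, -0.3229, 0.068]
eef_rot: [2.898, 1.571, 2.319]
force: [1.3, 4.5, 3.9]
grip_width: 0.0006
```

play_rows(deltas=[[[0,-0.7,0,0,0,0,0],[0,0,0,0,0,0,0]]])

```text
time_s: 49.3
ee_pos: [0.4385, -0.3236, 0.068]
eef_rot: [3.02, 1.571, 2.441]
force: [1.1, 5.2, 3.6]
grip_width: 0.0005
```

play_rows(deltas=[[[0,-0.7,0,0,0,0,0],[0,-0.7,0,0,0,0,0],[0,0,0,0,0,0,0]]])

```text
time_s: 49.6
ee_pos: [0.4377, -0.3248, 0.0679]
eef_rot: [3.02, 1.57, 2.441]
force: [-0.3, 4.9, 2.6]
grip_width: 0.0005
```

play_rows(deltas=[[[0,-0.7,0,0,0,0,0],[0,-0.7,0,0,0,0,0],[0,0,0,0,0,0,0]]])

```text
time_s: 49.9
ee_pos: [0.4372, -0.3255, 0.0679]
eef_rot: [2.036, 1.57, 1.457]
force: [2.7, 8.2, 3.6]
grip_width: 0.0002
```

play_rows(deltas=[[[0,-0.7,0,0,0,0,0],[0,-0.7,0,0,0,0,0],[0,0,0,0,0,0,0],[0,0,0,0,0,0,0]]])

```text
time_s: 50.3
ee_pos: [0.4369, -0.3259, 0.0679]
eef_rot: [1.83, 1.569, 1.252]
force: [5.0, 14.0, 3.9]
grip_width: 0.0002
```

```bash
python3 - <<'E'
from h import *
goal(438,-325,68,-0.11+1.1)
c=snap("22")
a=cv2.imread("pics/side22.png")[310:410,280:380]
cv2.imwrite("pics/v22.png",cv2.resize(a,None,fx=5,fy=5))
E
```

```text
now [ 436.9 -325.9   67.9] t 50.3 F [ 5.  14.   3.9] grip 0.2 q6 -1.7
 d in current axes [-0.1  1.4  0.4] rotvec [ 0.002 -0.001 -0.002]  d in goal axes (after turn) [-0.1  1.4  0.4]
```

View pics/v22.png

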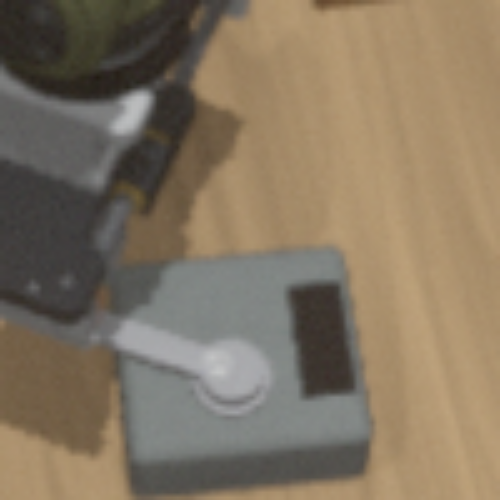

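play_rows(deltas=[[[0,10,0,0,0,0,0],[0,20,0,0,0,0,0],[0,9.3,6.7,0.148,0,0,0],[0,9.3,6.7,0.148,0,0,0],[0,9.3,6.7,0.148,0,0,0],[0,9.3,6.7,0.148,0,0,0],[0,9.3,6.7,0.148,0,0,0],[0,9.3,6.7,0.148,0,0,0],[0,9.3,6.7,0.148,0,0,0],[-20,15,0,0,0,0,0]]])

```text
time_s: 51.4
ee_pos: [0.5432, -0.3088, 0.0856]
eef_rot: [-1.872, 1.567, 2.79]
force: [-0.8, -0.0, -0.3]
grip_width: 0.0005
```

play_rows(deltas=[[[-30,0,0,0,0,0,0],[-35,0,0,0,0,0,0],[-35,0,0,0,0,0,0],[-20,-20,-40,0,0,0,0],[0,-30,-45,0,0,0,0],[0,-30,-45,0,0,0,0],[0,-30,-45,0,0,0,0],[0,-10,-45,0,0,0,0],[0,0,-45,0,0,0,0],[0,0,-20,0,0,0,0]]])

```text
time_s: 52.4
ee_pos: [0.443, -0.0268, 0.2084]
eef_rot: [1.147, 1.569, -0.466]
force: [0.3, -0.1, 0.6]
grip_width: 0.0003
```

```bash
python3 - <<'E'
from h import *
goal(438,-325,68,-0.11)
c=snap("23")
E
```

```text
now [443.  -26.8 208.4] t 52.4 F [ 0.3 -0.1  0.6] grip 0.3 q6 -0.1
 d in current axes [140.6   7.5 298.1] rotvec [ 0.067  0.001 -0.002]  d in goal axes (after turn) [140.4  27.8 297. ]
```

View pics/side23.png

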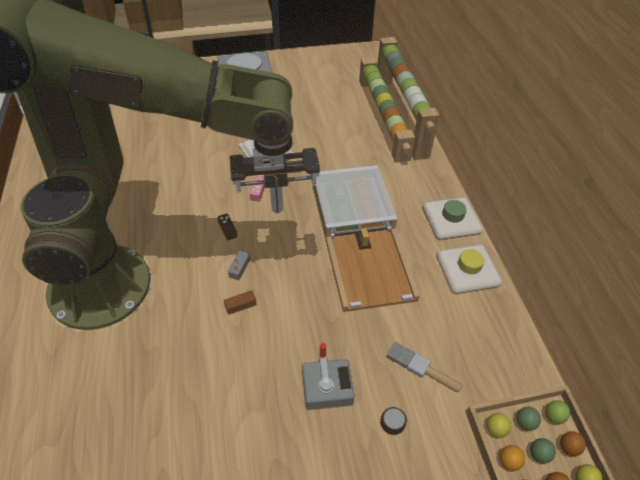

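View pics/top23.png

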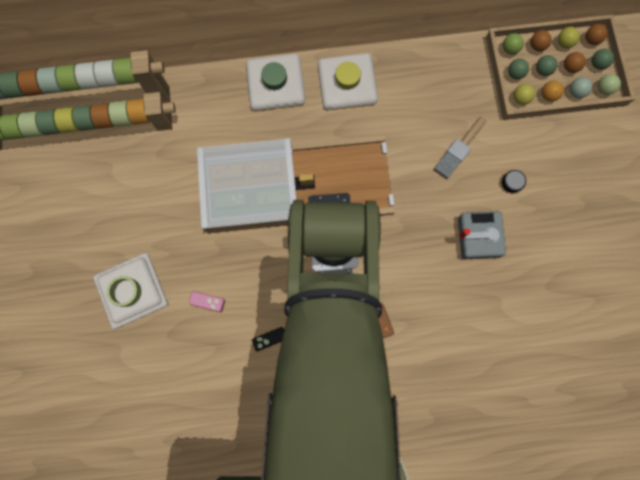

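```bash
python3 - <<'E'
import cv2,numpy as np
t=cv2.imread("pics/top23.png")[130:240,190:330];t0=cv2.imread("pics/top0.png")[130:240,190:330]
cv2.imwrite("pics/v23.png",np.hstack([cv2.resize(t0,None,fx=2.8,fy=2.8),cv2.resize(t,None,fx=2.8,fy=2.8)]))
E
```

```text
(no output)
```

View pics/v23.png

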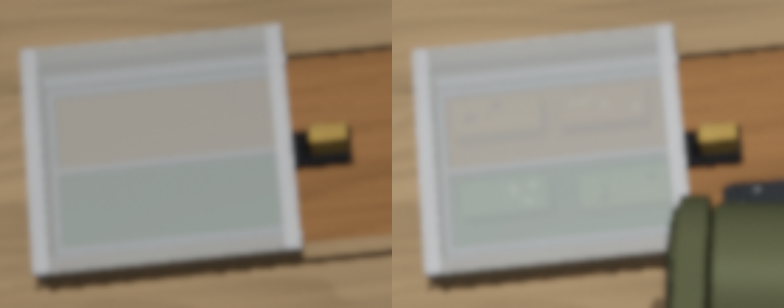

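```bash
python3 -c "
from station import hand_in
print(hand_in())"
```

```text
the job is handed in; nothing more can be done
None
```

The job is done and handed in at about 52 s of the 200 s allowed.

- **Slide out:** I drew the slide level about 205 mm, until a clear gap to the roof showed in the pictures. It ended near x = -104 mm; clear of the roof is below -95 mm.
- **Bars:** All four bars were present. I laid both green ones in the green lane and both amber ones in the amber lane.
- **Slide home:** I pushed it back until the force rose from about 9 N to 24 N while the handle stopped moving, which I take as the back wall. It ended 2.1 mm further in than at the start, within the stated 1–3 mm.
- **Lever:** I swung the pin to its stop, where the force rose from about 5 N to 15 N with almost no further movement. I then let it spring back.

The last pictures, taken before hand-in, show two bars in each lane under the roof and the lever back at rest. The brush, the loupe and the look-alikes in view lie where they began, and the gripper was clear of everything. The cuff shows on its pad in the top view; the arm hid it in the last side view.

The grip never slackened, and no bar needed re-placing. The side camera put the green bars 3–5 mm off the top camera in y, so I mainly used the top view and allowed clearance. I made no further check after hand-in.

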